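# Roll-check the labeller rollers on the granite plate

### The job

One of the three labeller rollers is bent: with a fingertip, roll each one gently along the granite plate towards the rack, at least half a turn, and feel or watch which of them lags, rises and wobbles. Roll the two true ones on over the plate's end so that they run down the rack's rails and rest there, square across them, and never grip, press hard, lift or fling a true one. Pick up the bent one, once it has had its roll and shown itself, and lay it flat in the grey scrap box; leave the other things on the table alone.

Things in the scene. Friction and masses are not known exactly. Their poses are not given: they have to be found in the camera images.
- plate: dark granite plate, fixed, 260 mm (x) by 360 mm (y), level top 46 mm above the origin, which is the centre of its underside on the table. The rollers are rolled along it towards +y; its +y end (180 mm from the centre) is open to the rack.
- rack: steel run-off rack fixed at the plate's +y end: two rails 140 mm apart carry a roller and fall 6.5 degrees to a stop, walls 21 mm high at the sides. Origin: midway between the rails, at mid-length, level with their tops; y: down along the rails, which end at y = -62 (2 mm below the plate's top) and at the stop, +57 mm. A roller pushed over the plate's end runs down to the stop by itself.
- roller_1: one of three like labeller rollers: polished steel tube, 30 mm diameter, 200 mm long, a dark 8 mm journal 12 mm long at each end, 0.3 to 0.5 kg. Origin: on the tube's axis at mid-length; x: along the tube. They wait side by side across the plate (along its x, within 3 degrees), about 150, 80 and 10 mm to the -y side of its centre; which lies where changes.
- roller_2: roller as roller_1. The bent one is bowed about 3 mm over its length. At rest it lies with its bow flat on the plate, so its origin and axes read the same as a straight one's (15 mm above the plate). A straight one rolls under a light push at mid-length (under 2 N): nudged about 10 mm at 50 mm/s it runs some 20 mm ahead of the finger and stops; its origin stays 15 mm above the plate.
- roller_3: roller as roller_1. The bent one does not run on ahead of the finger: it skids and climbs, leaning back with up to 1.5 N. Within 40 mm of push towards the plate's +y its middle stands about 2 mm higher; let go there it rocks back; pushed past that it drops over on its other side (half a turn is 47 mm).
- scrap_box: open grey plastic scrap box, fixed, 290 mm (x) by 170 mm (y) by 65 mm high outside, walls and floor 4 mm; origin: centre of its underside. A roller lies in it along x.
- jar_1: bystander: filled jar, 72 mm in diameter, 95 mm high; origin: centre of its underside
- jar_2: bystander: jar as jar_1
- bottle_1: bystander: filled bottle, 62 mm in diameter, 225 mm high; origin: centre of its underside
- wrench: bystander: wrench 170 mm long lying flat along its x on the table beyond the rack
- label_roll: bystander: roll of paper labels, 96 mm in diameter, 50 mm high; origin: centre of its underside
- screwdriver: bystander: screwdriver 190 mm long lying along its x on the table
- bolt_cup: bystander: steel cup 72 mm wide, 50 mm high; origin: centre of its underside

How it is judged:
On the way, in this order (a step that is already met when the one before it is completed fails the run):
1. the bent roller has been rolled about half a turn along the plate (35 mm or more), not gripped (((y of roller_1_c0 in the frame of roller_1 above 0.0007 m and distance of roller_1 from where it was at the start of the episode above 0.035 m and z of roller_1 in the frame of plate below 0.067 m and y of roller_1 in the frame of plate above -0.18 m and contact force between the fingers and roller_1 below 15 N) or (y of roller_2_c0 in the frame of roller_2 above 0.0007 m and distance of roller_2 from where it was at the start of the episode above 0.035 m and z of roller_2 in the frame of plate below 0.067 m and y of roller_2 in the frame of plate above -0.18 m and contact force between the fingers and roller_2 below 15 N) or (y of roller_3_c0 in the frame of roller_3 above 0.0007 m and distance of roller_3 from where it was at the start of the episode above 0.035 m and z of roller_3 in the frame of plate below 0.067 m and y of roller_3 in the frame of plate above -0.18 m and contact force between the fingers and roller_3 below 15 N))), for 0.05 s.
2. the bent roller lies in the scrap box (((y of roller_1_c0 in the frame of roller_1 above 0.0007 m and x of roller_1 in the frame of scrap_box between -0.05 and 0.05 m and y of roller_1 in the frame of scrap_box between -0.07 and 0.07 m and z of roller_1 in the frame of scrap_box below 0.035 m and linear speed of roller_1 below 0.03 m/s) or (y of roller_2_c0 in the frame of roller_2 above 0.0007 m and x of roller_2 in the frame of scrap_box between -0.05 and 0.05 m and y of roller_2 in the frame of scrap_box between -0.07 and 0.07 m and z of roller_2 in the frame of scrap_box below 0.035 m and linear speed of roller_2 below 0.03 m/s) or (y of roller_3_c0 in the frame of roller_3 above 0.0007 m and x of roller_3 in the frame of scrap_box between -0.05 and 0.05 m and y of roller_3 in the frame of scrap_box between -0.07 and 0.07 m and z of roller_3 in the frame of scrap_box below 0.035 m and linear speed of roller_3 below 0.03 m/s))), for 0.2 s.
At the end, for the whole second after the job is handed in: The two straight rollers rest on the rack's rails, square across them (0.12 rad), no more than 30 mm short of mid-rail; the bent one rests on the scrap box's floor, centre within 50 mm along and 70 mm across of the box's (((y of roller_1_c0 in the frame of roller_1 above 0.0007 m and x of roller_1 in the frame of scrap_box between -0.05 and 0.05 m and y of roller_1 in the frame of scrap_box between -0.07 and 0.07 m and z of roller_1 in the frame of scrap_box below 0.035 m and linear speed of each of roller_1, roller_2, roller_3 below 0.03 m/s and y of roller_2 in the frame of rack between -0.03 and 0.06 m and z of roller_2 in the frame of rack between 0.0105 and 0.0195 m and y of roller_2_c0 in the frame of roller_2 below 0.0007 m and angle between the x axis of each of roller_2, roller_3 and the x axis of plate, either way round below 0.12 rad and y of roller_3 in the frame of rack between -0.03 and 0.06 m and z of roller_3 in the frame of rack between 0.0105 and 0.0195 m and y of roller_3_c0 in the frame of roller_3 below 0.0007 m) or (y of roller_2_c0 in the frame of roller_2 above 0.0007 m and x of roller_2 in the frame of scrap_box between -0.05 and 0.05 m and y of roller_2 in the frame of scrap_box between -0.07 and 0.07 m and z of roller_2 in the frame of scrap_box below 0.035 m and linear speed of each of roller_2, roller_1, roller_3 below 0.03 m/s and y of roller_1 in the frame of rack between -0.03 and 0.06 m and z of roller_1 in the frame of rack between 0.0105 and 0.0195 m and y of roller_1_c0 in the frame of roller_1 below 0.0007 m and angle between the x axis of each of roller_1, roller_3 and the x axis of plate, either way round below 0.12 rad and y of roller_3 in the frame of rack between -0.03 and 0.06 m and z of roller_3 in the frame of rack between 0.0105 and 0.0195 m and y of roller_3_c0 in the frame of roller_3 below 0.0007 m) or (y of roller_3_c0 in the frame of roller_3 above 0.0007 m and x of roller_3 in the frame of scrap_box between -0.05 and 0.05 m and y of roller_3 in the frame of scrap_box between -0.07 and 0.07 m and z of roller_3 in the frame of scrap_box below 0.035 m and linear speed of each of roller_3, roller_1, roller_2 below 0.03 m/s and y of roller_1 in the frame of rack between -0.03 and 0.06 m and z of roller_1 in the frame of rack between 0.0105 and 0.0195 m and y of roller_1_c0 in the frame of roller_1 below 0.0007 m and angle between the x axis of each of roller_1, roller_2 and the x axis of plate, either way round below 0.12 rad and y of roller_2 in the frame of rack between -0.03 and 0.06 m and z of roller_2 in the frame of rack between 0.0105 and 0.0195 m and y of roller_2_c0 in the frame of roller_2 below 0.0007 m))); the robot touches nothing.
It fails at once if a true roller was gripped or pressed hard (over 25 N) ((y of roller_1_c0 in the frame of roller_1 below 0.0007 m and contact force between the fingers and roller_1 above 25 N) or (y of roller_2_c0 in the frame of roller_2 below 0.0007 m and contact force between the fingers and roller_2 above 25 N) or (y of roller_3_c0 in the frame of roller_3 below 0.0007 m and contact force between the fingers and roller_3 above 25 N)).
It fails at once if a true roller was lifted off the plate (over 12 mm) ((y of roller_1_c0 in the frame of roller_1 below 0.0007 m and z of roller_1 in the frame of plate above 0.073 m) or (y of roller_2_c0 in the frame of roller_2 below 0.0007 m and z of roller_2 in the frame of plate above 0.073 m) or (y of roller_3_c0 in the frame of roller_3 below 0.0007 m and z of roller_3 in the frame of plate above 0.073 m)).
It fails at once if a roller was flung along the plate or the rack (over 0.8 m/s) ((linear speed of roller_1 above 0.8 m/s and z of roller_1 in the frame of plate below 0.075 m and y of roller_1 in the frame of plate above -0.18 m) or (linear speed of roller_2 above 0.8 m/s and z of roller_2 in the frame of plate below 0.075 m and y of roller_2 in the frame of plate above -0.18 m) or (linear speed of roller_3 above 0.8 m/s and z of roller_3 in the frame of plate below 0.075 m and y of roller_3 in the frame of plate above -0.18 m)).
It fails at once if a bystander was disturbed (moved over 25 mm) (distance of any of jar_1, jar_2, bottle_1, wrench, label_roll, screwdriver, bolt_cup from where it was at the start of the episode above 0.025 m).
It also fails if it takes over 69 s, if anything falls off the work surface, if the arm or the gripper's body presses on something with over 40 N, if the wrist force passes 120 N, or if a joint passes its speed limit or range.

### The arm

A 6-joint arm with a two-finger parallel gripper is mounted at the origin on the work surface. World frame = base frame: x ahead of the robot, y to its left, z up, the work surface at z = 0. Lengths are in m, angles in rad, forces in N, time in s.
With the tool pointing down it reaches from about 0.325 to 0.925 m from the base axis. Payload 3.1 kg.
Tool frame: the origin (TCP) lies midway between the tips of the shut fingers; the grasp point (between the pads) lies 19 mm behind it; x points along the fingers, y is the direction in which the jaws open and shut, and the axes are right-handed (so a half turn about x gives the same grasp; the last joint's range is limited). The gripper opens to 85 mm and grips with 20 to 120 N. Pads are 22 mm wide; open, the fingers measure 114 mm over their backs; the gripper's body (76 mm by 85 mm) begins 54 mm behind the grasp point. The pads swing forward as they close: fully open they stand 13 mm farther back than shut.
Start: joints at [-1.444, 0.217, 1.613, -0, 1.311, -0.112], TCP at [0.148, -0.607, 0.195] pointing down, gripper open.
Joint ranges: [-2.75, 2.75], [-0.78, 2.1], [0.31, 2.55], [-1.13, 4.27], [0.13, 2.63], [-2.58, 2.58]. Speed limits (rad/s): [2.79, 2.79, 3.14, 3.14, 3.14, 3.14].

### API

Orientations are given as a rotation vector (axis times angle).
In Python, from station import get_obs, grab_frame, camera_model, close_job gives the robot as it stands.
- The arm moves only by the tool send_rows, never from a script. Its argument "increments" is a list of rows, each a list of 3 entries, a list of its own where there are three numbers: the closure in counts, from 0 (fully open) to 255 (shut), then the shift along the tool's x, y, z in mm, then the turn about the tool's x in degrees. A call has 1 to 10 rows; each row shifts and turns the pose as measured when the row begins, along the tool's axes as they then stand; what a row does not reach is not made up. A row lasts 1/12 s, in which the tool goes at most 41.7 mm and 7.16 degrees, less where a joint would pass 70% of its speed; a pose out of reach is approached as far as the arm can. A call with a gripper value outside its range is refused whole. The fingers move at their own pace and stop on an object; "newtons" is the grip in N (left out, the last holds). Time passes only in rows, so rows that do not move let the fingers close. It gives the time, the measured TCP pose, the force and the opening at its end, in the units of the state.
- get_obs(): the state, without advancing time (a new reading comes with each control period).
- grab_frame(name): name is "scene" or "top" or "wrist"; returns the picture (420x560x3 uint8, blue, green, red); there is no depth.
- camera_model(name): a dict with "intrinsics" (3x3 intrinsics, pixels), "T" (4x4, takes a point from camera to world coordinates). Camera axes: x right, y up, looking along -z (the intrinsics and any distortion apply to the point x, -y, -z); pixel columns grow to the right and rows downward; lengths in m; the calibration is good to about 2 mm. A picture is of the moment at which its call begins: read the wrist's pose just before it. camera_model takes no time and is no camera call; for the wrist camera it gives the pose at the moment of the call.
- close_job(): hands the job in, once; it reports no verdict.
The state is a dict: "time": time; "joint_pos": joint angles; "joint_velocities": joint speeds; "effort": joint torques, N m; "ee_pos": TCP position; "ee_rot": TCP orientation; "wrist_force": force on the tool from outside, world axes, zero at the start; "ft_torque": the same for the moment, N m; "opening": finger opening in m.
Only numpy, scipy, OpenCV 4.12 (cv2) and the standard library are available. Lean on these libraries where they do the work, as an engineer would, in place of code of your own. Each camera call takes 0.05 s, during which the arm holds its last target.

## Working session

There is one attempt and no reset: what is moved stays moved. The work goes in short steps, Python scripts to look and compute and a tool call to move; the robot and the scene stay as the last step left them, time stands still between calls to the robot, and variables do not carry over. Pictures are saved under pics/ and viewed, and the job is handed in when it is done.

Besides the shell and the picture viewer there is one more tool, called by a JSON object that holds its "op" and its "data". send_rows: Moves the arm, as the interface text tells. Its arguments: {"type":"object","properties":{"increments":{"type":"array"},"newtons":{"type":"number"}},"required":["increments"]}

```bash
ls; mkdir -p pics; python3 - <<'E'
from station import *
import cv2,numpy as np
np.set_printoptions(precision=4,suppress=True)
print(get_obs())
for n in ["scene","top","wrist"]:
    m=camera_model(n); print(n,m)
    cv2.imwrite(f"pics/{n}0.png",grab_frame(n))
E
```

```text
pics
{'time': 0.0, 'joint_pos': array([-1.4442,  0.2178,  1.615 ,  0.    ,  1.3113, -0.1122]), 'joint_velocities': array([-0.0007,  0.0017,  0.0003,  0.0002,  0.0013, -0.0005]), 'effort': array([ -0.0003, -39.6844, -30.3854,  -0.0001,   0.0098,   0.    ]), 'ee_pos': array([ 0.1477, -0.6063,  0.194 ]), 'ee_rot': array([ 2.0957,  0.254 , -2.0958]), 'wrist_force': array([-0.2672, -0.3195,  0.3698]), 'ft_torque': array([0.0051, 0.0123, 0.0049]), 'opening': 0.08526886476899231}
scene {'intrinsics': array([[423.6554,   0.    , 277.627 ],
       [  0.    , 423.6554, 212.1412],
       [  0.    ,   0.    ,   1.    ]]), 'T': array([[ 0.2645, -0.726 ,  0.6348,  1.3849],
       [ 0.9644,  0.2053, -0.1669, -0.1343],
       [-0.0092,  0.6563,  0.7544,  1.0111],
       [ 0.    ,  0.    ,  0.    ,  1.    ]])}
top {'intrinsics': array([[400.7713,   0.    , 282.8516],
       [  0.    , 400.7713, 199.5933],
       [  0.    ,   0.    ,   1.    ]]), 'T': array([[-0.0012,  0.9912, -0.1326,  0.4321],
       [-1.    , -0.0005,  0.0051,  0.0437],
       [ 0.005 ,  0.1326,  0.9912,  1.2557],
       [ 0.    ,  0.    ,  0.    ,  1.    ]])}
wrist {'intrinsics': array([[359.1817,   0.    , 276.5228],
       [  0.    , 359.1817, 212.9249],
       [  0.    ,   0.    ,   1.    ]]), 'T': array([[ 0.2359,  0.9326,  0.2731,  0.2181],
       [-0.9718,  0.2266,  0.0658, -0.5895],
       [-0.0005, -0.2809,  0.9597,  0.3722],
       [ 0.    ,  0.    ,  0.    ,  1.    ]])}
```

View pics/top0.png

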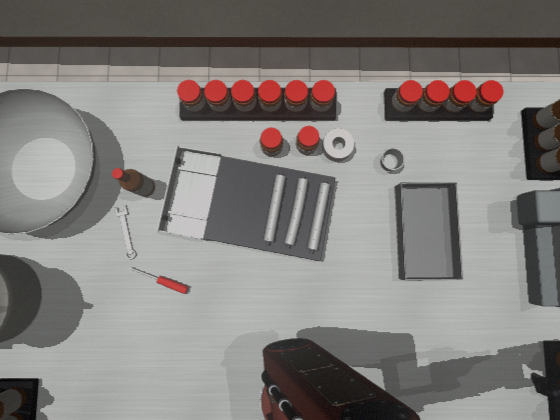

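View pics/scene0.png

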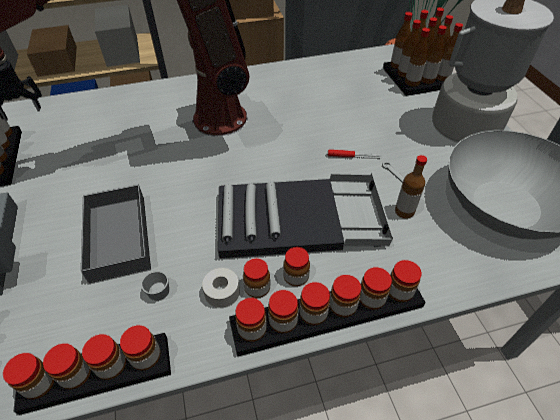

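View pics/wrist0.png

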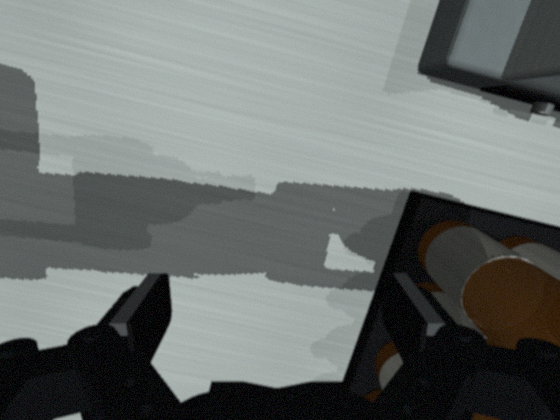

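```bash
cat > h.py <<'E'
from station import *
import cv2,numpy as np
from scipy.spatial.transform import Rotation as R
np.set_printoptions(precision=4,suppress=True)
def px2w(name,u,v,z,m=None):
    m=m or camera_model(name); K=m["intrinsics"];T=m["T"]
    d=np.array([(u-K[0,2])/K[0,0],-(v-K[1,2])/K[1,1],-1.]); d=T[:3,:3]@d; o=T[:3,3]
    return o+d*(z-o[2])/d[2]
def w2px(name,p,m=None):
    m=m or camera_model(name); K=m["intrinsics"];T=m["T"]
    c=T[:3,:3].T@(np.asarray(p)-T[:3,3]); return np.array([K[0,0]*c[0]/-c[2]+K[0,2],-K[1,1]*c[1]/-c[2]+K[1,2]])
def crop(img,x0,y0,x1,y1,s,fn):
    cv2.imwrite(fn,cv2.resize(img[y0:y1,x0:x1],None,fx=s,fy=s,interpolation=cv2.INTER_CUBIC))
E
python3 - <<'E'
from h import *
i=cv2.imread("pics/top0.png"); crop(i,150,130,350,270,4,"pics/t0c.png"); crop(i,370,140,480,290,4,"pics/t0b.png")
E
```

```text
(no output)
```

View pics/t0c.png

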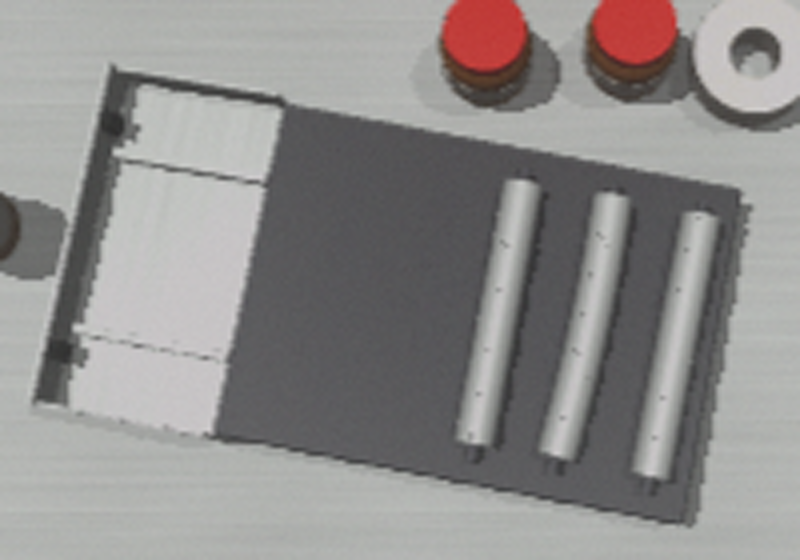

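View pics/t0b.png

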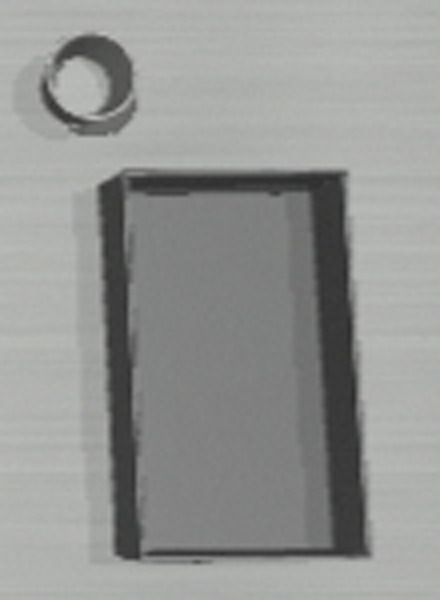

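```bash
python3 - <<'E'
from h import *
def c(u,v,z): return px2w("top",150+(u+.5)/4-.5,130+(v+.5)/4-.5,z)
pc=np.array([c(742,190,.046),c(690,522,.046),c(217,437,.046),c(284,103,.046)])
print(pc[:,:2], np.linalg.norm(pc-np.roll(pc,-1,0),axis=1))
ctr=pc.mean(0)
yv=(pc[2]+pc[3]-pc[0]-pc[1]);yv/=np.linalg.norm(yv); yaw=np.arctan2(-yv[0],yv[1]); 
xv=(pc[0]+pc[3]-pc[1]-pc[2]); print("yaw",np.degrees(yaw),np.degrees(np.arctan2(xv[1],xv[0])),"ctr",ctr)
X=np.array([np.cos(yaw),np.sin(yaw)]);Y=np.array([-X[1],X[0]])
for n,a,b in [("front",(522,182),(475,445)),("mid",(612,195),(560,460)),("rear",(701,213),(651,480))]:
    A=c(*a,.061)[:2];B=c(*b,.061)[:2]; m=(A+B)/2-ctr[:2]; d=A-B
    print(n,(A+B)/2,"plate",m@X,m@Y,"ang",np.degrees(np.arctan2(d@Y,d@X)),np.linalg.norm(d))
def b(u,v,z): return px2w("top",370+(u+.5)/4-.5,140+(v+.5)/4-.5,z)
bc=np.array([b(122,172,.065),b(347,173,.065),b(371,555,.065),b(120,557,.065)])
print(bc[:,:2],np.linalg.norm(bc-np.roll(bc,-1,0),axis=1))
fl=np.array([b(132,192,.004),b(330,549,.004),b(142,549,.004)]);print(fl)
o=get_obs(); print(R.from_rotvec(o["ee_rot"]).as_matrix())
for n,p in[("front",(490,320)),("rear",0)]:pass
E
```

```text
[[ 0.6634 -0.1231]
 [ 0.4115 -0.0796]
 [ 0.475   0.2748]
 [ 0.7318  0.2295]] [0.2557 0.3601 0.2607 0.3592]
yaw -10.5676822916244 -9.898375209233807 ctr [0.5704 0.0754 0.046 ]
front [0.5676 0.0632] plate -0.000564458196620087 -0.0125246746234841 ang 0.58957160978816 0.20143304918617744
mid [ 0.557  -0.0024] plate 0.0010678590681704474 -0.07893753245181533 ang -0.7903008109023333 0.20346508795621676
rear [ 0.5427 -0.0697] plate -0.0006681164357399277 -0.14768542502217186 ang -0.7286824257957111 0.2043663161207012
[[ 0.6429 -0.3166]
 [ 0.6421 -0.4867]
 [ 0.3585 -0.4877]
 [ 0.3573 -0.3037]] [0.1702 0.2836 0.184  0.2859]
[[ 0.6376 -0.3423  0.004 ]
 [ 0.3593 -0.4836  0.004 ]
 [ 0.3595 -0.3387  0.004 ]]
[[-0.0003  0.2366 -0.9716]
 [ 0.0019 -0.9716 -0.2366]
 [-1.     -0.0019 -0.0002]]
```

```bash
cat >> h.py <<'E'
CTR=np.array([0.5704,0.0754]);YAW=np.radians(-10.5)
PX=np.array([np.cos(YAW),np.sin(YAW)]);PY=np.array([-PX[1],PX[0]])
def P(x,y): return CTR+PX*x+PY*y
def toP(w): d=np.asarray(w)[:2]-CTR; return np.array([d@PX,d@PY])
def st():
    o=get_obs(); M=R.from_rotvec(o["ee_rot"]).as_matrix()
    print("t %.2f"%o["time"],"ee",o["ee_pos"],"plate mm",toP(o["ee_pos"])*1000,"ytool deg vs PX %.2f"%np.degrees((np.arctan2(M[1,1],M[0,1])-YAW)),"F",o["wrist_force"],"j",o["joint_pos"],"op",o["opening"])
    return o,M
def plan(xy,z,rel,n,maxs=41.0):
    """rel: desired tool-y angle (deg) relative plate X"""
    o,M=st(); p=o["ee_pos"].copy(); tgt=np.array([*xy,z])
    a=np.degrees(np.arctan2(M[1,1],M[0,1])-YAW); da=(rel-a+180)%360-180
    na=int(np.ceil(abs(da)/7.0)) or 1; nm=max(n,int(np.ceil(np.linalg.norm(tgt-p)*1000/maxs)),na)
    print("rows",nm)
    for k in range(nm):
        step=(tgt-p)/(nm-k); s=M.T@step*1000; t=-da/na if k<na else 0
        print([np.round(s,1).tolist(),round(t,2)])
        p=p+step; M=M@R.from_rotvec([np.radians(t),0,0]).as_matrix()
E
python3 - <<'E'
from h import *
plan(P(0,-.046),.194,0,1,38)
for n,u,v,z in [("bottle cap",118,174,.225),("bottle base",148,187,0.02),("bowl",95,155,.1),("jar1cap",271,137,.095),("jar2cap",308,135,.095),("roll",340,143,.05)]:
    w=px2w("top",u,v,z); print(n,w,toP(w))
E
```

```text
t 0.15 ee [ 0.1478 -0.6065  0.1944] plate mm [-291.2759 -747.5465] ytool deg vs PX -65.82 F [-0.6455 -0.3127  0.2043] j [-1.4442  0.2176  1.6146 -0.      1.3113 -0.1122] op 0.08532125321691429
rows 20
[[0.1, -26.0, -27.7], np.float64(-6.58)]
[[0.1, -22.7, -30.5], np.float64(-6.58)]
[[0.1, -19.1, -32.9], np.float64(-6.58)]
[[0.1, -15.2, -34.8], np.float64(-6.58)]
[[0.1, -11.1, -36.3], np.float64(-6.58)]
[[0.1, -6.8, -37.4], np.float64(-6.58)]
[[0.1, -2.5, -37.9], np.float64(-6.58)]
[[0.1, 1.9, -37.9], np.float64(-6.58)]
[[0.1, 6.2, -37.5], np.float64(-6.58)]
[[0.1, 10.4, -36.5], np.float64(-6.58)]
[[0.1, 14.6, -35.1], 0]
[[0.1, 14.6, -35.1], 0]
[[0.1, 14.6, -35.1], 0]
[[0.1, 14.6, -35.1], 0]
[[0.1, 14.6, -35.1], 0]
[[0.1, 14.6, -35.1], 0]
[[0.1, 14.6, -35.1], 0]
[[0.1, 14.6, -35.1], 0]
[[0.1, 14.6, -35.1], 0]
[[0.1, 14.6, -35.1], 0]
bottle cap [0.6376 0.4689 0.225 ] [-0.0056  0.3991]
bottle base [0.6372 0.4578 0.02  ] [-0.004   0.3882]
bowl [0.7195 0.5911 0.1   ] [0.0527 0.5342]
jar1cap [0.7758 0.0729 0.095 ] [0.2024 0.0349]
jar2cap [ 0.782  -0.0376  0.095 ] [ 0.2287 -0.0726]
roll [ 0.7701 -0.1397  0.05  ] [ 0.2355 -0.1751]
```

{"op": "send_rows", "data": {"increments": [[255, [0, -26, -27.7], -6.6], [255, [0, -22.7, -30.5], -6.6], [255, [0, -19.1, -32.9], -6.6], [255, [0, -15.2, -34.8], -6.6], [255, [0, -11.1, -36.3], -6.6], [255, [0, -6.8, -37.4], -6.6], [255, [0, -2.5, -38], -6.6], [255, [0, 2, -38], -6.6], [255, [0, 6.2, -37.5], -6.6], [255, [0, 10.4, -36.5], -6.6]], "newtons": 20}}

```text
time: 0.98
ee_pos: [0.35, -0.275, 0.1894]
ee_rot: [1.313, 1.145, -1.312]
wrist_force: [1.6, -0.2, -0.3]
opening: 0.0001
```

```bash
python3 - <<'E'
from h import *
plan(P(0,-.046),.15,0,1,38)
E
```

```text
t 0.98 ee [ 0.35   -0.275   0.1894] plate mm [-152.8783 -384.6943] ytool deg vs PX 2.47 F [ 1.5977 -0.1587 -0.327 ] j [-0.8245 -0.1731  2.0223  0.0007  1.297  -0.6846] op 0.00012385090314537438
rows 10
[[4.0, 16.7, -33.2], np.float64(2.47)]
[[4.0, 15.3, -33.9], 0]
[[4.0, 15.3, -33.9], 0]
[[4.0, 15.3, -33.9], 0]
[[4.0, 15.3, -33.9], 0]
[[4.0, 15.3, -33.9], 0]
[[4.0, 15.3, -33.9], 0]
[[4.0, 15.3, -33.9], 0]
[[4.0, 15.3, -33.9], 0]
[[4.0, 15.3, -33.9], 0]
```

{"op": "send_rows", "data": {"increments": [[255, [4, 16.7, -33.2], 0], [255, [4, 15.3, -34], 0], [255, [4, 15.3, -34], 0], [255, [4, 15.3, -34], 0], [255, [4, 15.3, -34], 0], [255, [4, 15.3, -34], 0], [255, [4, 15.3, -34], 0], [255, [4, 15.3, -34], 0], [255, [3, 12, -28], 0], [255, [0, 0, 0], 0]]}}

```text
time: 1.82
ee_pos: [0.5317, 0.0252, 0.1531]
ee_rot: [1.307, 1.147, -1.301]
wrist_force: [-0.2, -0.4, 0.4]
opening: 0.0001
```

```bash
python3 - <<'E'
from h import *
plan(P(0,-.046),.12,0,1,20)
m=camera_model("wrist"); cv2.imwrite("pics/w1.png",grab_frame("wrist"))
E
```

```text
t 1.82 ee [0.5317 0.0252 0.1531] plate mm [-28.8711 -56.4214] ytool deg vs PX 3.10 F [-0.1951 -0.3872  0.4495] j [-0.0869  0.0597  1.8725  0.004   1.2081  0.0409] op 5.507096399257202e-05
rows 3
[[11.0, 9.8, -2.9], np.float64(3.1)]
[[11.0, 9.6, -3.4], 0]
[[11.0, 9.6, -3.4], 0]
```

View pics/w1.png

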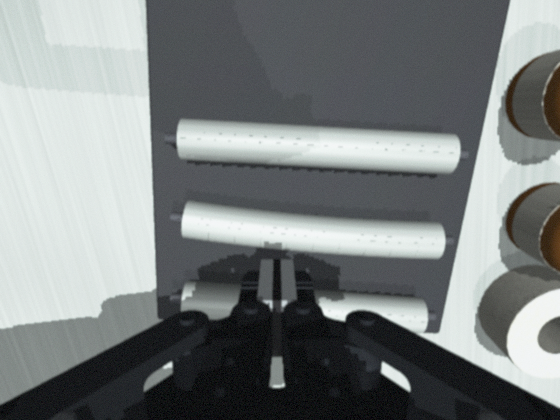

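```bash
python3 - <<'E'
from h import *
i=cv2.imread("pics/w1.png"); crop(i,150,100,480,340,2.4,"pics/w1c.png")
m=camera_model("wrist")
for n,a,b in [("front",(178,139),(460,155)),("mid",(183,220),(444,241)),("rear",(184,297),(427,315))]:
    A=toP(px2w("wrist",*a,.063,m));B=toP(px2w("wrist",*b,.063,m)); print(n,A,B,(A+B)/2,np.degrees(np.arctan2((B-A)[1],(B-A)[0])))
print(toP(px2w("wrist",146,100,.046,m)),toP(px2w("wrist",156,320,.046,m)),toP(px2w("wrist",437,330,.046,m)),toP(px2w("wrist",493,100,.046,m)))
E
```

```text
front [-0.1036 -0.0126] [ 0.1053 -0.0132] [ 0.0009 -0.0129] -0.1630349105431481
mid [-0.1012 -0.0748] [ 0.106  -0.0814] [ 0.0024 -0.0781] -1.8293433811769135
rear [-0.1017 -0.1423] [ 0.104  -0.1487] [ 0.0011 -0.1455] -1.7676137997273929
[-0.1316  0.0136] [-0.1318 -0.1769] [ 0.1245 -0.174 ] [0.1309 0.0276]
```

View pics/w1c.png

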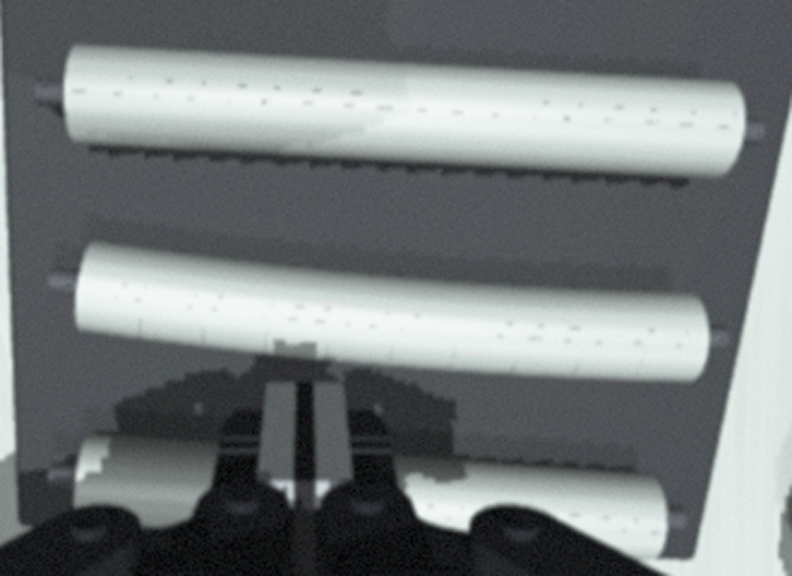

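{"op": "send_rows", "data": {"increments": [[255, [12, 10, -3], 3.5], [255, [12, 10, -4], 0], [255, [12, 10, -4], 0], [255, [0, 0, 0], 0]]}}

```text
time: 2.2
ee_pos: [0.5612, 0.0268, 0.1161]
ee_rot: [1.348, 1.112, -1.351]
wrist_force: [-0.5, -0.7, 0.0]
opening: 0.0003
```

```bash
python3 - <<'E'
from h import *
plan(P(0,-.046),.055,0,1,25)
E
```

```text
t 2.20 ee [0.5612 0.0268 0.1161] plate mm [ -0.1859 -49.4592] ytool deg vs PX -0.52 F [-0.5018 -0.7325  0.0424] j [-0.0764  0.1664  1.8298 -0.0014  1.1466  0.1164] op 0.0002611454952223736
rows 3
[[20.4, 0.1, -1.2], np.float64(-0.52)]
[[20.4, 0.1, -1.2], 0]
[[20.4, 0.1, -1.2], 0]
```

{"op": "send_rows", "data": {"increments": [[255, [0, 0, -3.5], 0], [255, [20, 0, 0], 0], [255, [20, 0, 0], 0], [255, [18, 0, 0], 0], [255, [0, 0, 0], 0]]}}

```text
time: 2.62
ee_pos: [0.561, 0.0255, 0.0604]
ee_rot: [1.351, 1.106, -1.353]
wrist_force: [-1.6, 0.5, -0.2]
opening: -0.0001
```

```bash
python3 - <<'E'
from h import *
plan(P(0,-.046),.055,0,1,25)
cv2.imwrite("pics/w2.png",grab_frame("wrist"))
E
```

```text
t 2.62 ee [0.561  0.0255 0.0604] plate mm [ -0.1699 -50.7352] ytool deg vs PX -0.79 F [-1.6169  0.5436 -0.1624] j [-0.0776  0.2377  1.8641 -0.0036  1.0384  0.1214] op -0.0001159211580251096
rows 1
[[5.4, 0.1, -4.8], np.float64(-0.79)]
```

View pics/w2.png

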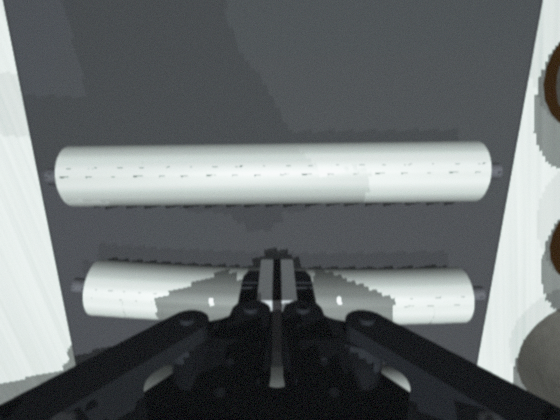

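{"op": "send_rows", "data": {"increments": [[255, [4, 0, -4], 0], [255, [0, 0, -4.2], 0], [255, [0, 0, -4.2], 0], [255, [0, 0, -4.2], 0], [255, [0, 0, -4.2], 0], [255, [0, 0, -4.2], 0], [255, [0, 0, 0], 0]]}}

```text
time: 3.25
ee_pos: [0.5724, 0.0516, 0.0659]
ee_rot: [1.359, 1.095, -1.343]
wrist_force: [0.1, 0.0, -0.0]
opening: -0.0001
```

```bash
python3 - <<'E'
from h import *
st()
cv2.imwrite("pics/w3.png",grab_frame("wrist"))
E
```

```text
t 3.25 ee [0.5724 0.0516 0.0659] plate mm [  6.2828 -23.0047] ytool deg vs PX -0.86 F [ 0.0626  0.0226 -0.049 ] j [-0.0301  0.2461  1.8415 -0.004   1.0385  0.1702] op -0.00010699627579926541
```

View pics/w3.png

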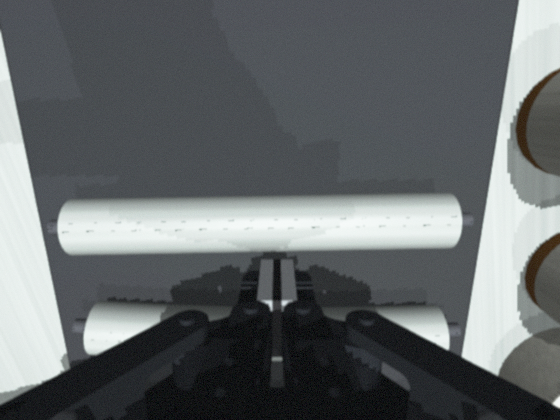

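```bash
cat >> h.py <<'E'
def rol(a,b,m=None,z=.061,cam="wrist"):
    m=m or camera_model(cam)
    A=toP(px2w(cam,*a,z,m));B=toP(px2w(cam,*b,z,m)); print("roller",A*1000,B*1000,"mid",(A+B)/2*1000,"ang",np.degrees(np.arctan2((B-A)[1],(B-A)[0])))
E
python3 - <<'E'
from h import *
st()
rol((60,228),(460,221))
rol((86,331),(446,326))
E
```

```text
t 3.30 ee [0.5724 0.0514 0.0659] plate mm [  6.3383 -23.2728] ytool deg vs PX -0.86 F [-0.0023 -0.9328  0.3078] j [-0.0304  0.246   1.8415 -0.0042  1.0384  0.1699] op -0.00030543208310640697
roller [-107.8194  -11.0267] [106.4196 -11.6864] mid [ -0.6999 -11.3566] ang -0.1764351603477002
roller [-104.5706  -74.4333] [106.6042 -76.9241] mid [  1.0168 -75.6787] ang -0.6757694213466722
```

```bash
python3 - <<'E'
from h import *
i=grab_frame("top");cv2.imwrite("pics/top3.png",i); crop(i,150,130,350,270,4,"pics/t3c.png")
j=grab_frame("scene");cv2.imwrite("pics/sc3.png",i); crop(j,200,150,400,270,4,"pics/s3c.png")
E
```

```text
(no output)
```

View pics/t3c.png

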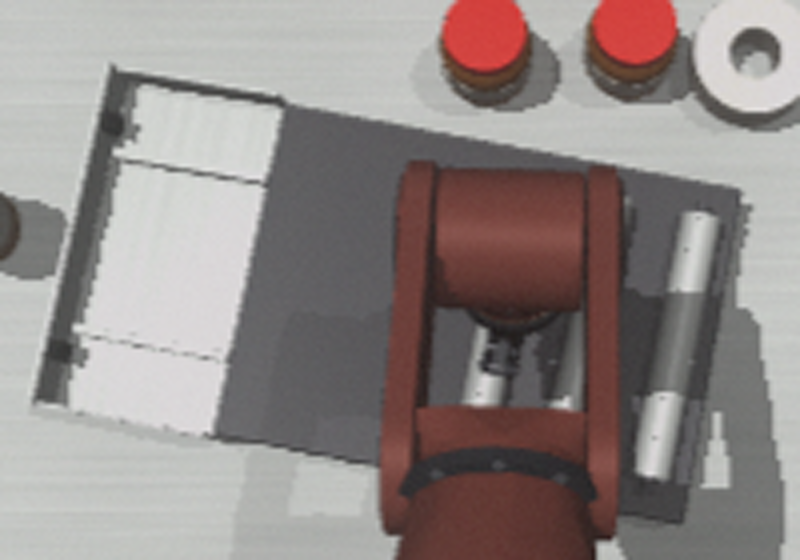

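View pics/s3c.png

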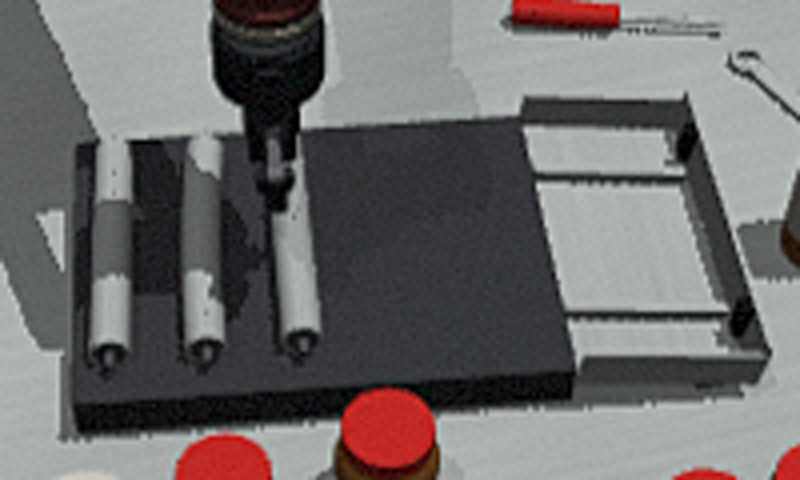

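```bash
python3 - <<'E'
from h import *
o,M=st(); print(M, o["time"])
m=camera_model("wrist")
for z in (.061,.066,.07): rol((57,177),(492,172),m,z); rol((60,228),(460,221),m,z)
print(w2px("wrist",o["ee_pos"],m))
E
```

```text
t 3.40 ee [0.5718 0.0508 0.0654] plate mm [  5.8984 -23.8943] ytool deg vs PX -0.89 F [-0.427   0.1193 -0.5023] j [-0.0313  0.2463  1.8423 -0.0045  1.0384  0.1697] op 0.00031290023441424855
[[ 0.0145  0.9802 -0.1974]
 [-0.0043 -0.1974 -0.9803]
 [-0.9999  0.015   0.0014]] 3.4
roller [-104.4174   15.8461] [118.8902  14.148 ] mid [ 7.2364 14.997 ] ang -0.4356869138429895
roller [-108.004   -11.5044] [105.6559 -12.2072] mid [ -1.174  -11.8558] ang -0.18847061906621254
roller [-101.4224   16.7444] [115.7618  15.0929] mid [ 7.1697 15.9187] ang -0.4356869138429864
roller [-104.9106   -9.856 ] [102.8904 -10.5396] mid [ -1.0101 -10.1978] ang -0.18847061906621182
roller [-99.0263  17.4631] [113.259   15.8488] mid [ 7.1164 16.656 ] ang -0.4356869138429856
roller [-102.4359   -8.5373] [100.678   -9.2055] mid [-0.8789 -8.8714] ang -0.18847061906620785
[275.1262 248.3005]
```

{"op": "send_rows", "data": {"increments": [[255, [0, -3, 4], 0], [255, [5, -3, 3], 0], [255, [5, 0, 0], 0], [255, [0, 0, 0], 0], [255, [0, 0, 0], 0]]}}

```text
time: 3.82
ee_pos: [0.5628, 0.0436, 0.0535]
ee_rot: [1.358, 1.096, -1.346]
wrist_force: [0.1, -0.2, 0.1]
opening: -0.0003
```

```bash
python3 - <<'E'
from h import *
o,M=st(); print(M)
cv2.imwrite("pics/w4.png",grab_frame("wrist"))
E
```

```text
t 3.82 ee [0.5628 0.0436 0.0535] plate mm [ -1.6495 -32.6267] ytool deg vs PX -0.94 F [ 0.117  -0.1589  0.1314] j [-0.0445  0.2461  1.869  -0.0049  1.0138  0.1578] op -0.00030644569381097446
[[ 0.0125  0.98   -0.1984]
 [-0.0047 -0.1983 -0.9801]
 [-0.9999  0.0131  0.0021]]
```

View pics/w4.png

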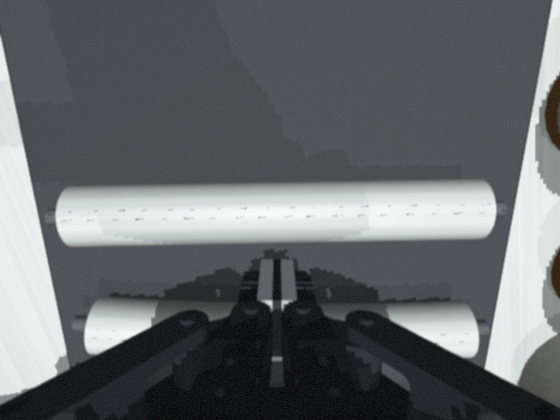

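{"op": "send_rows", "data": {"increments": [[255, [0, 0, -4.2], 0], [255, [0, 0, -4.2], 0], [255, [0, 0, -4.2], 0], [255, [0, 0, -4.2], 0]]}}

```text
time: 4.2
ee_pos: [0.5663, 0.0607, 0.0532]
ee_rot: [1.359, 1.096, -1.348]
wrist_force: [0.2, 1.0, -0.5]
opening: -0.0003
```

```bash
python3 - <<'E'
from h import *
o,M=st()
cv2.imwrite("pics/w5.png",grab_frame("wrist"))
E
```

```text
t 4.20 ee [0.5663 0.0607 0.0532] plate mm [ -1.3393 -15.1585] ytool deg vs PX -1.03 F [ 0.2166  0.9921 -0.5302] j [-0.0137  0.2567  1.8564 -0.0052  1.0166  0.1904] op -0.0002579107165085164
```

View pics/w5.png

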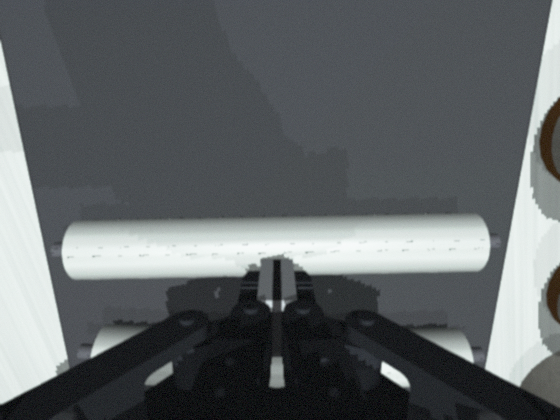

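```bash
python3 - <<'E'
from h import *
o,M=st()
for z in (.061,.066): rol((62,251),(490,242),z=z); 
print(w2px("wrist",o["ee_pos"]))
E
```

```text
t 4.25 ee [0.5666 0.0616 0.0533] plate mm [ -1.2506 -14.2759] ytool deg vs PX -1.01 F [ 0.4664 -0.0562  0.3092] j [-0.0126  0.2568  1.856  -0.0045  1.0164  0.1906] op -0.00022133253253629558
roller [-109.0607   -9.9889] [108.6699 -10.3331] mid [ -0.1954 -10.161 ] ang -0.09056866570514259
roller [-105.911    -7.9848] [105.4248  -8.3189] mid [-0.2431 -8.1518] ang -0.09056866570514997
[275.1221 248.3318]
```

```bash
python3 - <<'E'
from h import *
i=grab_frame("top"); crop(i,150,130,350,270,4,"pics/t5c.png")
j=grab_frame("scene"); crop(j,200,150,400,270,4,"pics/s5c.png")
k=grab_frame("wrist"); crop(k,180,180,380,320,4,"pics/w5c.png")
st()
E
```

```text
t 4.40 ee [0.5662 0.0605 0.0532] plate mm [ -1.4018 -15.3816] ytool deg vs PX -0.99 F [-0.2627 -0.4386  0.3989] j [-0.0139  0.2564  1.8567 -0.0055  1.0165  0.1895] op 0.000256758270607099
```

View pics/t5c.png

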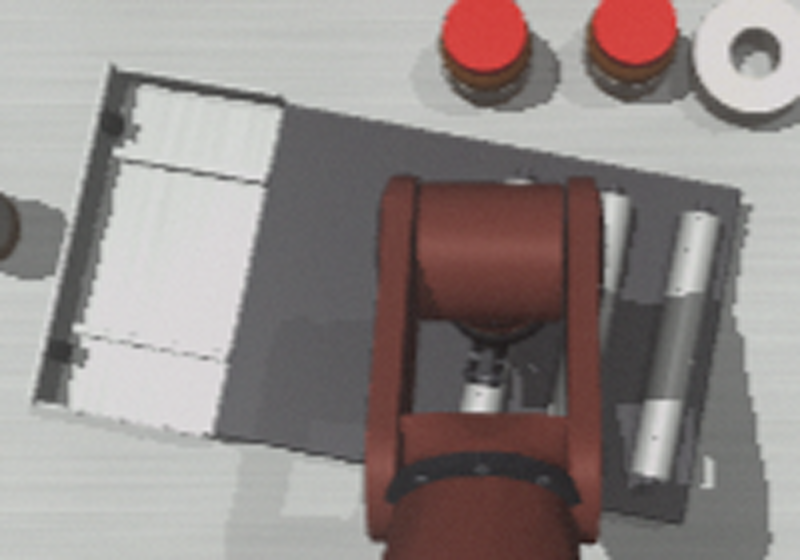

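View pics/s5c.png

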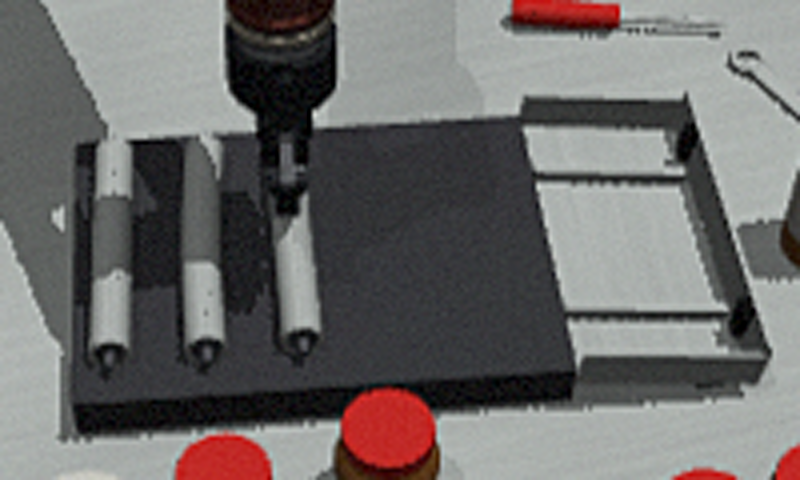

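View pics/w5c.png

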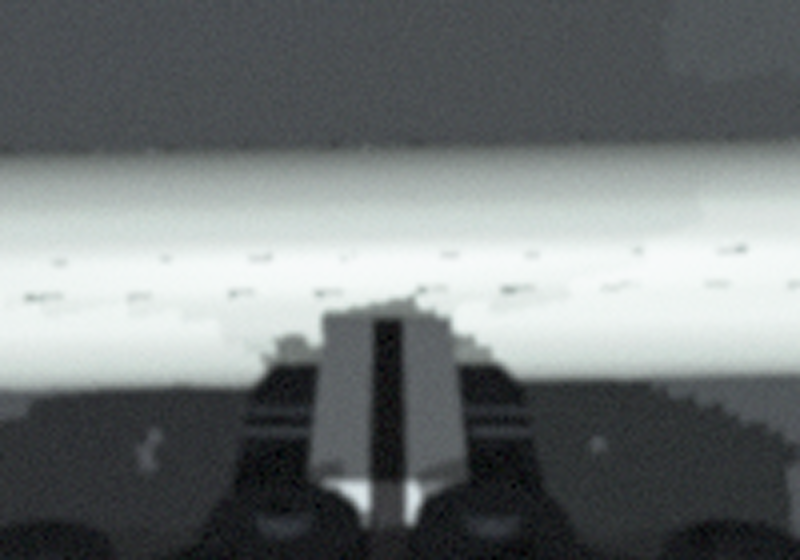

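```bash
python3 - <<'E'
from h import *
o,M=st(); p=o["ee_pos"]
for t in [(0,0,0),(-10,0,0),(-19,0,0),(-30,0,0),(0,0,-11),(0,0,11),(-19,0,-11),(-19,0,11),(0,12,0),(0,-12,0)]:
    q=p+M@np.array(t)/1000
    a=w2px("wrist",q);s=w2px("scene",q);tt=w2px("top",q)
    print(t,"wrist",a,"crop",(a-[180,180])*4,"scene crop",(s-[200,150])*4,"top crop",(tt-[150,130])*4)
E
```

```text
t 4.40 ee [0.5662 0.0605 0.0532] plate mm [ -1.4018 -15.3816] ytool deg vs PX -0.99 F [-0.2627 -0.4386  0.3989] j [-0.0139  0.2564  1.8567 -0.0055  1.0165  0.1895] op 0.000256758270607099
(0, 0, 0) wrist [275.1689 248.3585] crop [380.6758 273.4339] scene crop [284.1377 241.0962] top crop [500.9126 313.5056]
(-10, 0, 0) wrist [275.1338 255.835 ] crop [380.5351 303.34  ] scene crop [283.8801 232.1486] top crop [500.663  312.1816]
(-19, 0, 0) wrist [275.0988 263.2729] crop [380.3952 333.0914] scene crop [283.6456 224.0052] top crop [500.4347 310.9711]
(-30, 0, 0) wrist [275.051  273.4373] crop [380.204  373.7491] scene crop [283.3556 213.9336] top crop [500.151  309.4667]
(0, 0, -11) wrist [275.1323 228.796 ] crop [380.5292 195.1839] scene crop [298.7301 240.2947] top crop [486.6327 310.6309]
(0, 0, 11) wrist [275.2044 267.2933] crop [380.8176 349.1733] scene crop [269.5355 241.8983] top crop [515.1988 316.3816]
(-19, 0, -11) wrist [275.057  241.8851] crop [380.2278 247.5404] scene crop [298.4022 223.2005] top crop [485.9287 308.0515]
(-19, 0, 11) wrist [275.1392 283.9033] crop [380.5567 415.6134] scene crop [268.879  224.8105] top crop [514.9471 313.8921]
(0, 12, 0) wrist [297.714  248.3286] crop [470.8562 273.3146] scene crop [285.0457 252.9915] top crop [504.0959 298.0082]
(0, -12, 0) wrist [252.6194 248.3883] crop [290.4775 273.5533] scene crop [283.241 229.349] top crop [497.7219 329.0396]
```

```bash
python3 - <<'E'
from h import *
j=grab_frame("scene"); crop(j,225,140,300,245,7,"pics/s6c.png")
o,M=st()
for t in [(0,0,0),(-10,0,0),(-20,0,0),(-54-19,0,0)]:
    s=w2px("scene",o["ee_pos"]+M@np.array(t)/1000); print(t,(s-[225,140])*7)
for y in (-12.5,-10,0): 
  for x in(-100,0,100): print(x,y,(w2px("scene",[*P(x/1e3,y/1e3),.061])-[225,140])*7)
E
```

```text
t 4.45 ee [0.5661 0.0604 0.0532] plate mm [ -1.4737 -15.5787] ytool deg vs PX -1.01 F [ 0.2441 -0.2087 -0.1241] j [-0.0142  0.2564  1.8569 -0.0055  1.0166  0.1895] op -0.0004346945366967354
(0, 0, 0) [321.7746 491.9271]
(-10, 0, 0) [321.3225 476.2728]
(-20, 0, 0) [320.8651 460.4331]
(-73, 0, 0) [318.3472 373.2497]
-100 -12.5 [312.0237 316.0198]
0 -12.5 [328.8231 481.932 ]
100 -12.5 [347.4512 665.904 ]
-100 -10 [317.5673 315.6501]
0 -10 [334.6512 481.5274]
100 -10 [353.5945 665.4589]
-100 0 [339.7313 314.1719]
0 0 [357.9522 479.9097]
100 0 [378.1554 663.6792]
```

View pics/s6c.png

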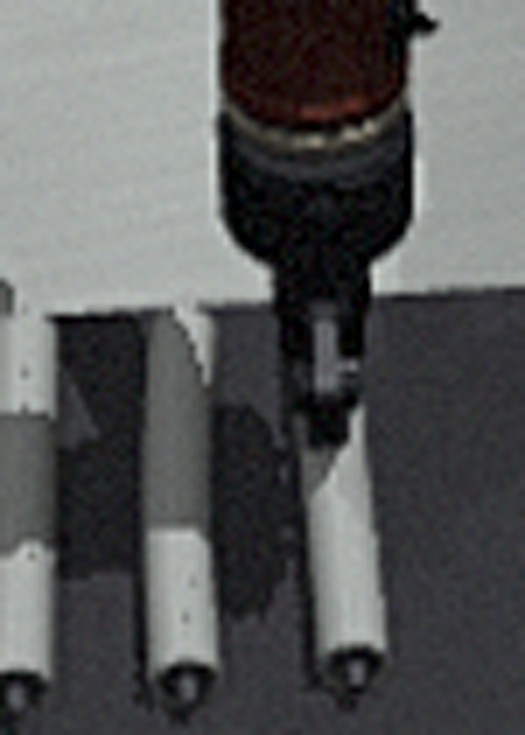

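{"op": "send_rows", "data": {"increments": [[255, [0, 0, 10], 0], [255, [0, 0, 10], 0], [255, [0, 1, 9], 1], [255, [5, 0, 2], 0], [255, [6, 0, 0], 0], [255, [0, 0, 0], 0]]}}

```text
time: 4.95
ee_pos: [0.5605, 0.0247, 0.0418]
ee_rot: [1.374, 1.083, -1.363]
wrist_force: [-0.6, -0.1, 0.3]
opening: -0.0002
```

```bash
python3 - <<'E'
from h import *
j=grab_frame("scene"); crop(j,225,140,300,245,7,"pics/s7c.png")
j=grab_frame("wrist"); cv2.imwrite("pics/w7.png",j)
o,M=st()
for t in [(0,0,0),(-10,0,0),(-20,0,0),(-54-19,0,0)]:
    s=w2px("scene",o["ee_pos"]+M@np.array(t)/1000); print(t,(s-[225,140])*7)
E
```

```text
t 5.05 ee [0.5611 0.0252 0.0425] plate mm [ -0.0066 -51.1051] ytool deg vs PX -2.18 F [-0.0399  0.2204  0.0125] j [-0.0773  0.2562  1.8813 -0.0056  0.9902  0.1472] op -0.0003256810562131405
(0, 0, 0) [240.4903 516.4679]
(-10, 0, 0) [239.5747 500.9884]
(-20, 0, 0) [238.6482 485.3267]
(-73, 0, 0) [233.55  399.143]
```

View pics/s7c.png

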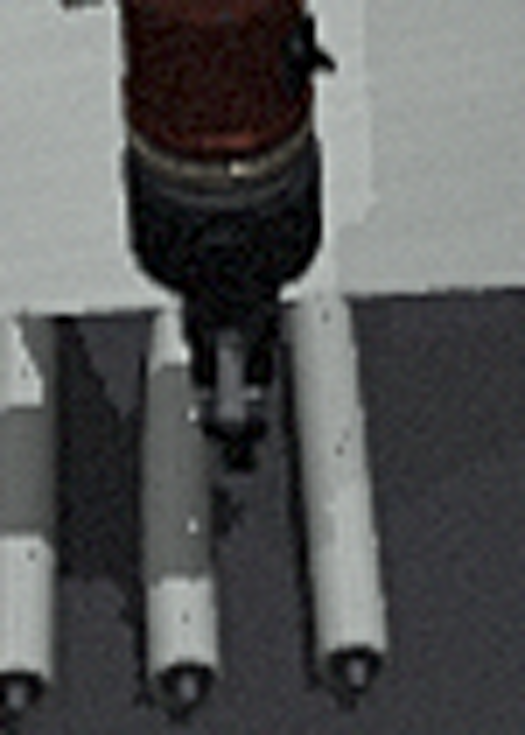

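View pics/w7.png

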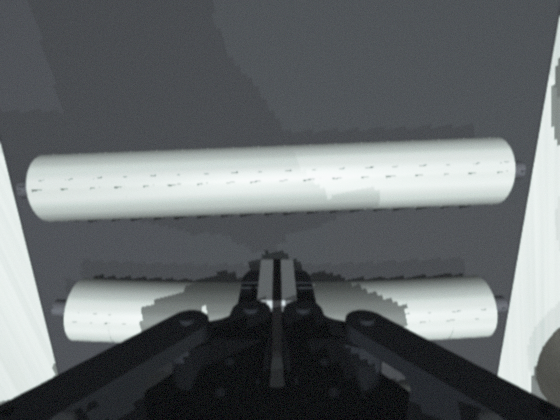

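{"op": "send_rows", "data": {"increments": [[255, [0, 0, -4], -2], [255, [6, 0, 0], 0], [255, [7, 0, 0], 0], [255, [0, 0, 0], 0]]}}

```text
time: 5.38
ee_pos: [0.5628, 0.0296, 0.0287]
ee_rot: [1.349, 1.101, -1.335]
wrist_force: [0.3, 0.2, 1.0]
opening: -0.0
```

```bash
python3 - <<'E'
from h import *
j=grab_frame("scene"); crop(j,225,140,300,245,7,"pics/s8c.png")
o,M=st()
for t in [(0,0,0),(-10,0,0),(-20,0,0),(-30,0,0)]:
    s=w2px("scene",o["ee_pos"]+M@np.array(t)/1000); print(t,(s-[225,140])*7)
E
```

```text
t 5.43 ee [0.563  0.0296 0.029 ] plate mm [  1.0349 -46.4091] ytool deg vs PX -0.15 F [-0.1176 -0.5442  0.4504] j [-0.0693  0.2799  1.8821 -0.0055  0.9644  0.1197] op 3.644114450575998e-05
(0, 0, 0) [252.6964 537.7665]
(-10, 0, 0) [251.846  522.5064]
(-20, 0, 0) [250.9856 507.0683]
(-30, 0, 0) [250.1151 491.449 ]
```

View pics/s8c.png

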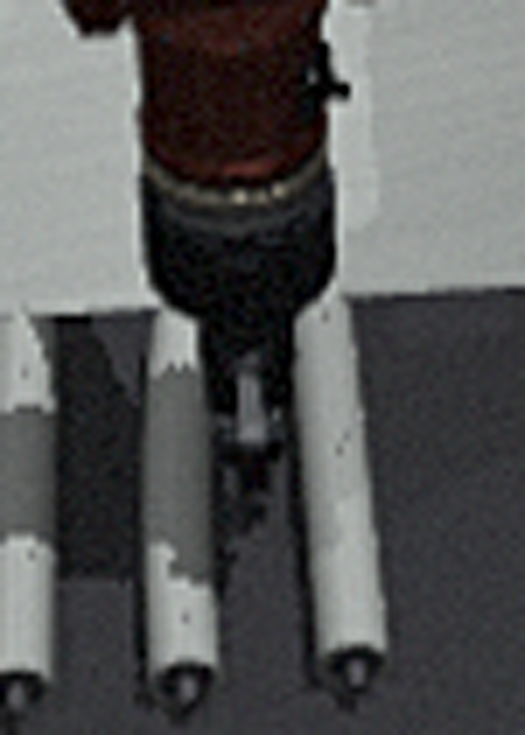

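{"op": "send_rows", "data": {"increments": [[255, [3, 0, -3], 0], [255, [0, 0, -4.2], 0], [255, [0, 0, -4.2], 0], [255, [0, 0, -4.2], 0], [255, [0, 0, -4.2], 0]]}}

```text
time: 5.85
ee_pos: [0.5674, 0.0493, 0.026]
ee_rot: [1.348, 1.099, -1.336]
wrist_force: [-1.4, -0.2, -0.1]
opening: 0.0001
```

```bash
python3 - <<'E'
from h import *
o,M=st()
cv2.imwrite("pics/w9.png",grab_frame("wrist"))
E
```

```text
t 5.85 ee [0.5674 0.0493 0.026 ] plate mm [  1.784  -26.1712] ytool deg vs PX -0.21 F [-1.3946 -0.2119 -0.0644] j [-0.0323  0.2954  1.8691 -0.0084  0.9617  0.1593] op 0.00012579625514590837
```

View pics/w9.png

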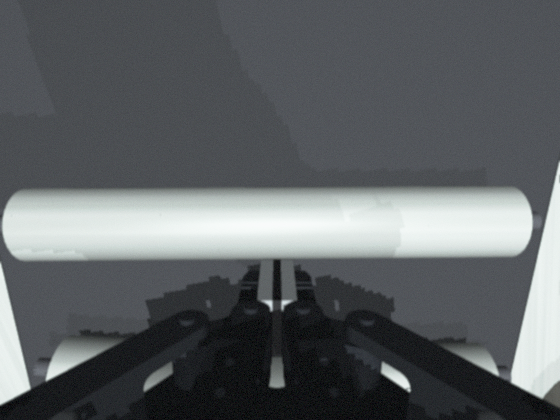

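{"op": "send_rows", "data": {"increments": [[255, [0, 0, -4.2], 0], [255, [0, 0, 0], 0], [255, [0, 0, 0], 0], [255, [0, 0, 0], 0]]}}

```text
time: 6.23
ee_pos: [0.5687, 0.0565, 0.0262]
ee_rot: [1.349, 1.1, -1.333]
wrist_force: [-0.5, 0.2, 0.3]
opening: 0.0002
```

```bash
python3 - <<'E'
from h import *
o,M=st()
cv2.imwrite("pics/w10.png",grab_frame("wrist"))
E
```

```text
t 6.23 ee [0.5687 0.0565 0.0262] plate mm [  1.8149 -18.9158] ytool deg vs PX -0.12 F [-0.4708  0.24    0.3118] j [-0.0208  0.298   1.8652 -0.0062  0.962   0.1681] op 0.00015306221877727424
```

View pics/w10.png

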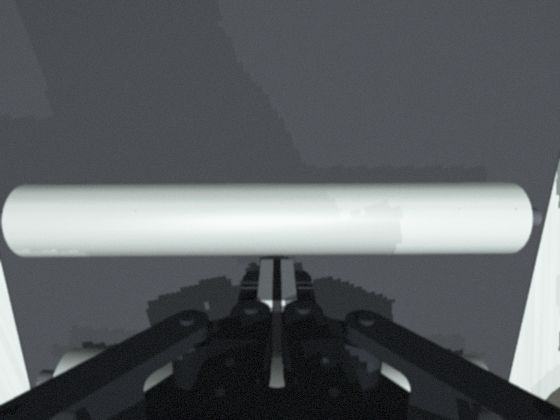

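{"op": "send_rows", "data": {"increments": [[255, [0, 0, -5], 0], [255, [0, 0, -5], 0], [255, [0, 0, -5], 0], [255, [0, 0, -5], 0], [255, [0, 0, -5], 0], [255, [0, 0, -5], 0], [255, [0, 0, -5], 0], [255, [0, 0, -5], 0]]}}

```text
time: 6.95
ee_pos: [0.5774, 0.0916, 0.032]
ee_rot: [1.335, 1.093, -1.339]
wrist_force: [-7.3, -6.8, 15.1]
opening: -0.0001
```

```bash
python3 - <<'E'
from h import *
o,M=st()
cv2.imwrite("pics/w11.png",grab_frame("wrist"))
E
```

```text
t 6.95 ee [0.5774 0.0916 0.032 ] plate mm [ 3.9786 17.1868] ytool deg vs PX 0.08 F [-7.3344 -6.8221 15.1215] j [ 0.0491  0.3169  1.8269 -0.0242  0.9852  0.2443] op -8.385708515481028e-05
```

View pics/w11.png

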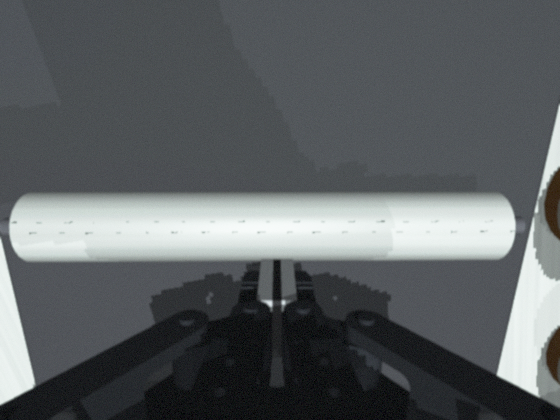

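{"op": "send_rows", "data": {"increments": [[255, [-6, 0, 4], 0], [255, [-4, 0, 2], 0], [255, [0, 0, 0], 0]]}}

```text
time: 7.25
ee_pos: [0.5767, 0.089, 0.0437]
ee_rot: [1.338, 1.095, -1.336]
wrist_force: [-0.0, -0.4, 0.2]
opening: -0.0003
```

```bash
python3 - <<'E'
from h import *
o,M=st()
j=grab_frame("scene"); crop(j,235,140,310,245,7,"pics/s12c.png")
j=grab_frame("wrist"); crop(j,180,170,380,320,4,"pics/w12c.png")
o,M=st()
E
```

```text
t 7.25 ee [0.5767 0.089  0.0437] plate mm [ 3.7053 14.5655] ytool deg vs PX 0.11 F [-0.0089 -0.4451  0.1591] j [ 0.0428  0.2965  1.827  -0.0199  1.0042  0.2348] op -0.0003212440671433158
t 7.35 ee [0.5761 0.089  0.0429] plate mm [ 3.1546 14.4592] ytool deg vs PX 0.12 F [ 0.7265 -0.9386 -0.1319] j [ 0.0429  0.2974  1.8276 -0.0201  1.0039  0.2349] op -0.00015570183769248694
```

View pics/s12c.png

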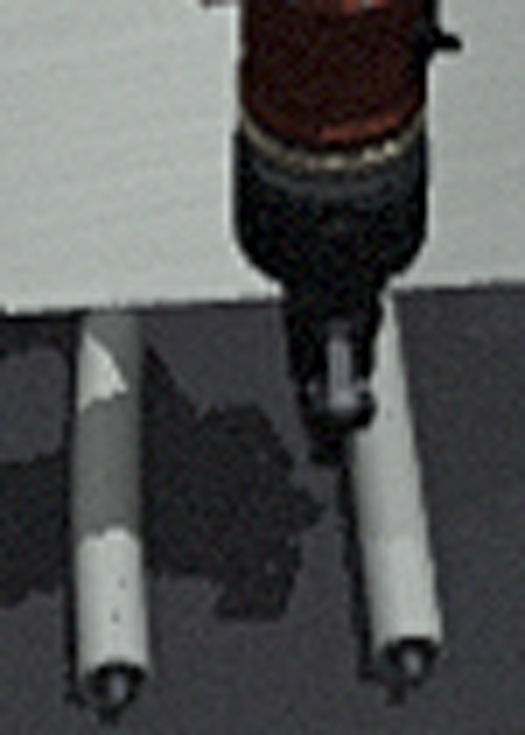

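View pics/w12c.png

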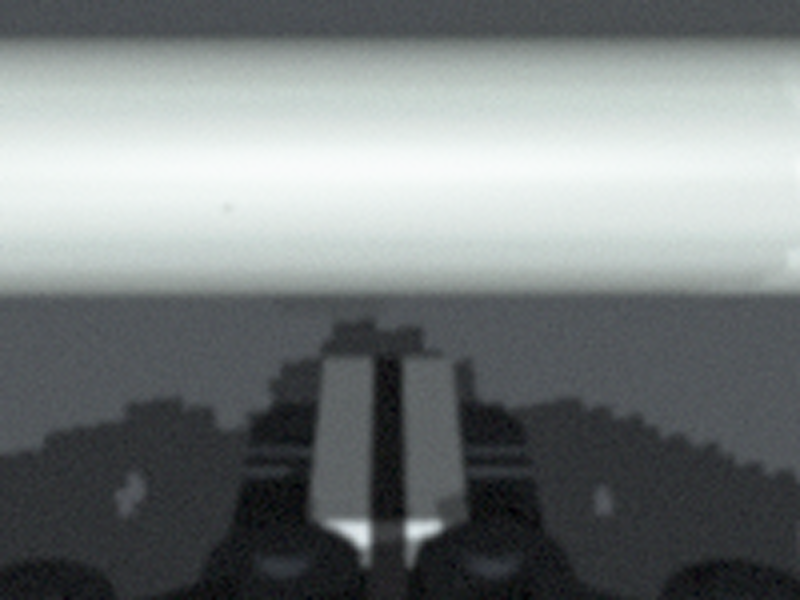

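```bash
python3 - <<'E'
from h import *
o,M=st()
def ray(name,u,v):
    m=camera_model(name);K=m["intrinsics"];T=m["T"]
    d=T[:3,:3]@np.array([(u-K[0,2])/K[0,0],-(v-K[1,2])/K[1,1],-1.]);return T[:3,3],d/np.linalg.norm(d)
a,d=ray("wrist",276.5,258.8); 
for uv in [(281.7,206),(281.7,204),(281.7,208)]:
    b,e=ray("scene",*uv)
    A=np.stack([d,-e],1); s=np.linalg.lstsq(A,b-a,rcond=None)[0]
    p=a+d*s[0];q=b+e*s[1]; print(p,q,np.linalg.norm(p-q), "tool",M.T@((p+q)/2-o["ee_pos"])*1000)
# roller now in scene: end at (410,650)/7
m=camera_model("wrist")
rol((10,226),(515,226),m)
print(toP(px2w("scene",235+410/7,140+655/7,.061)))
E
```

```text
t 7.35 ee [0.5761 0.089  0.0429] plate mm [ 3.1546 14.4592] ytool deg vs PX 0.12 F [ 0.7265 -0.9386 -0.1319] j [ 0.0429  0.2974  1.8276 -0.0201  1.0039  0.2349] op -0.00015570183769248694
[0.5775 0.0952 0.07  ] [0.5744 0.0916 0.0718] 0.005091567195096533 tool [-28.0887  -0.5111  -3.8719]
[0.5779 0.0979 0.076 ] [0.5729 0.0921 0.079 ] 0.008262912605613142 tool [-34.6575  -1.2519  -5.224 ]
[0.5771 0.0925 0.064 ] [0.576  0.0912 0.0647] 0.001898489800614804 tool [-21.493    0.2442  -2.5131]
roller [-119.6317   33.9978] [116.7542  32.8572] mid [-1.4387 33.4275] ang -0.27647665710206776
[0.0993 0.0416]
```

{"op": "send_rows", "data": {"increments": [[255, [3, -1, 0], 0], [255, [3, -1, -2], 0], [255, [0, 0, -4], 0], [255, [0, 0, -4.5], 0], [255, [0, 0, -4.5], 0]]}}

```text
time: 7.77
ee_pos: [0.5754, 0.1022, 0.0371]
ee_rot: [1.329, 1.096, -1.343]
wrist_force: [-5.3, -3.6, 10.9]
opening: 0.0001
```

```bash
python3 - <<'E'
from h import *
o,M=st()
E
```

```text
t 7.77 ee [0.5754 0.1022 0.0371] plate mm [-0.0067 27.2839] ytool deg vs PX 0.17 F [-5.3343 -3.5568 10.929 ] j [ 0.0689  0.313   1.8204 -0.0266  1.0022  0.2635] op 0.00014531341668311303
```

```bash
python3 - <<'E'
from h import *
j=grab_frame("wrist"); cv2.imwrite("pics/w13.png",j); i=grab_frame("scene"); crop(i,235,130,310,245,6,"pics/s13c.png");st()
E
```

```text
t 7.87 ee [0.5756 0.1033 0.0374] plate mm [ 0.0387 28.3759] ytool deg vs PX 0.19 F [-4.7102 -2.4239 10.7063] j [ 0.0699  0.3127  1.8201 -0.025   1.0019  0.2633] op 0.0002038451281791516
```

View pics/w13.png

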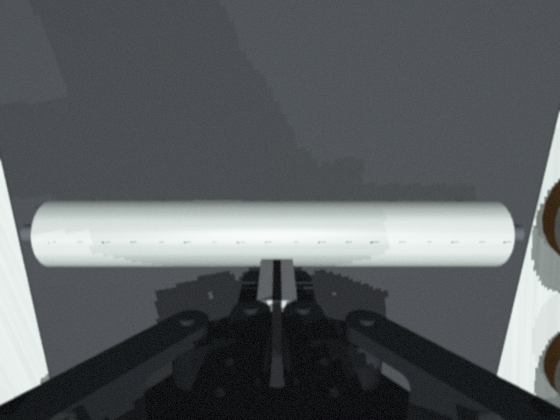

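View pics/s13c.png

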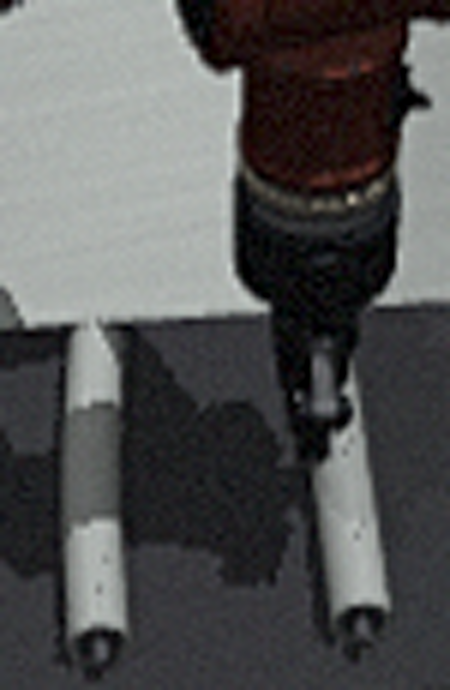

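{"op": "send_rows", "data": {"increments": [[255, [-2, 0, 5], 0], [255, [0, 0, 5], 0], [255, [0, 0, 4], 0], [255, [7, 0, 0], 0], [255, [6, 0, 0], 0], [255, [3, 0, 0], 0], [255, [0, 0, 0], 0]]}}

```text
time: 8.45
ee_pos: [0.572, 0.0894, 0.0205]
ee_rot: [1.33, 1.098, -1.343]
wrist_force: [0.2, -0.3, -0.7]
opening: 0.0002
```

```bash
python3 - <<'E'
from h import *
o,M=st()
j=grab_frame("wrist"); cv2.imwrite("pics/w14.png",j); 
E
```

```text
t 8.45 ee [0.572  0.0894 0.0205] plate mm [-0.9415 14.0776] ytool deg vs PX 0.19 F [ 0.2433 -0.3122 -0.6861] j [ 0.0456  0.3282  1.8386 -0.0241  0.9693  0.2393] op 0.0002096168497879762
```

View pics/w14.png

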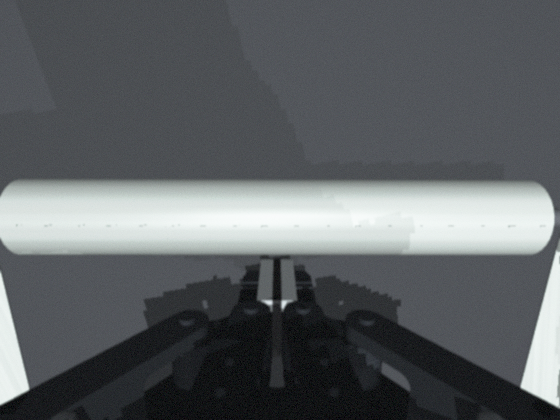

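{"op": "send_rows", "data": {"increments": [[255, [3, 0, -3], 0], [255, [0.4, 0, -5], 0], [255, [0.4, 0, -5], 0], [255, [0.4, 0, -5], 0], [255, [0.4, 0, -5], 0], [255, [0.4, 0, -5], 0]]}}

```text
time: 9.0
ee_pos: [0.5776, 0.1188, 0.0143]
ee_rot: [1.33, 1.098, -1.344]
wrist_force: [-0.7, -0.0, 0.7]
opening: 0.0001
```

```bash
python3 - <<'E'
from h import *
o,M=st()
j=grab_frame("wrist"); cv2.imwrite("pics/w15.png",j); 
E
```

```text
t 9.00 ee [0.5776 0.1188 0.0143] plate mm [-0.7781 43.9698] ytool deg vs PX 0.15 F [-0.7464 -0.0408  0.7211] j [ 0.0958  0.3579  1.8127 -0.0252  0.9669  0.2908] op 5.2963476773617915e-05
```

View pics/w15.png

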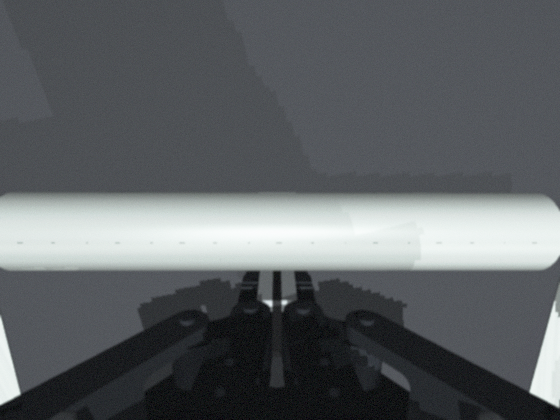

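{"op": "send_rows", "data": {"increments": [[255, [0, 0, -5.5], 0], [255, [0, 0, -5.5], 0], [255, [0, 0, -5.5], 0], [255, [0, 0, -5.5], 0], [255, [0, 0, -5.5], 0]]}}

```text
time: 9.47
ee_pos: [0.5835, 0.1497, 0.0142]
ee_rot: [1.33, 1.098, -1.342]
wrist_force: [-0.0, -1.3, 0.5]
opening: 0.0002
```

```bash
python3 - <<'E'
from h import *
o,M=st()
j=grab_frame("wrist"); cv2.imwrite("pics/w16.png",j); 
E
```

```text
t 9.47 ee [0.5835 0.1497 0.0142] plate mm [-0.6689 75.4025] ytool deg vs PX 0.19 F [-0.0322 -1.2571  0.5065] j [ 0.1462  0.3804  1.7817 -0.0245  0.9752  0.3398] op 0.00023302463745476077
```

View pics/w16.png

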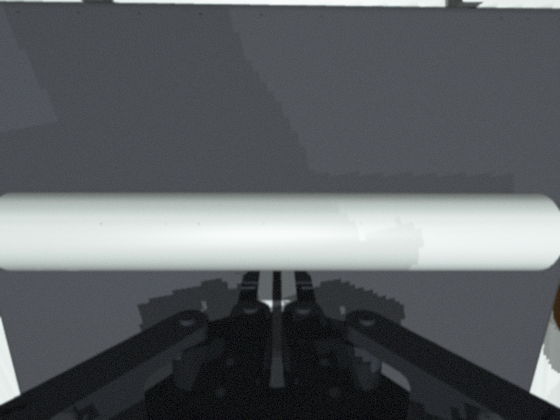

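{"op": "send_rows", "data": {"increments": [[255, [0, 0, -5.8], 0], [255, [0, 0, -5.8], 0], [255, [0, 0, -5.8], 0], [255, [0, 0, -5.8], 0], [255, [0, 0, -5.8], 0], [255, [0, 0, -5.8], 0], [255, [0, 0, -5.8], 0], [255, [0, 0, -5.8], 0], [255, [0, 0, -5.8], 0]]}}

```text
time: 10.27
ee_pos: [0.5937, 0.207, 0.0131]
ee_rot: [1.331, 1.098, -1.342]
wrist_force: [-0.1, 0.2, -0.0]
opening: 0.0002
```

```bash
python3 - <<'E'
from h import *
o,M=st()
j=grab_frame("wrist"); cv2.imwrite("pics/w17.png",j); 
E
```

```text
t 10.27 ee [0.5937 0.207  0.0131] plate mm [ -1.0667 133.6539] ytool deg vs PX 0.20 F [-0.0944  0.1634 -0.0084] j [ 0.2349  0.4299  1.7142 -0.024   0.9948  0.4278] op 0.00022502016943004016
```

View pics/w17.png

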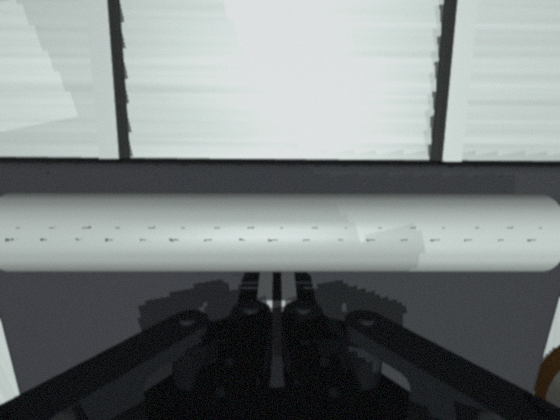

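{"op": "send_rows", "data": {"increments": [[255, [0, 0, -5], 0], [255, [0, 0, -5], 0], [255, [0, 0, -5], 0], [255, [0, 0, -5], 0], [255, [0, 0, -4.5], 0], [255, [0, 0, -4], 0], [255, [0, 0, 0], 0], [255, [-4, 0, 3], 0]]}}

```text
time: 10.98
ee_pos: [0.5982, 0.2374, 0.0157]
ee_rot: [1.33, 1.101, -1.341]
wrist_force: [-0.0, -0.9, -0.9]
opening: -0.0001
```

```bash
python3 - <<'E'
from h import *
o,M=st()
j=grab_frame("wrist"); cv2.imwrite("pics/w18.png",j); 
E
```

```text
t 10.98 ee [0.5982 0.2374 0.0157] plate mm [ -2.2033 164.3906] ytool deg vs PX 0.28 F [-0.0147 -0.8747 -0.8927] j [ 0.2788  0.4534  1.6744 -0.022   1.0128  0.4689] op -0.00012041468630060496
```

View pics/w18.png

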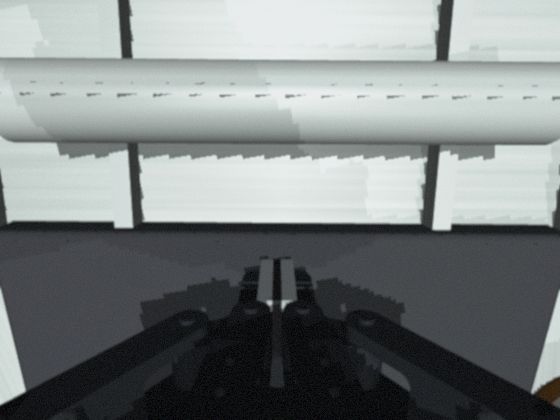

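```bash
python3 - <<'E'
from h import *
plan(P(0,-.113),.09,0,1,36)
E
```

```text
t 11.03 ee [0.599  0.2368 0.017 ] plate mm [ -1.3489 163.9458] ytool deg vs PX 0.26 F [-0.7573 -0.4945 -0.1362] j [ 0.2779  0.4516  1.674  -0.0226  1.0135  0.4686] op 2.1879046213069445e-05
rows 8
[[-8.6, 0.1, 34.8], np.float64(0.26)]
[[-8.6, 0.3, 34.8], 0]
[[-8.6, 0.3, 34.8], 0]
[[-8.6, 0.3, 34.8], 0]
[[-8.6, 0.3, 34.8], 0]
[[-8.6, 0.3, 34.8], 0]
[[-8.6, 0.3, 34.8], 0]
[[-8.6, 0.3, 34.8], 0]
```

{"op": "send_rows", "data": {"increments": [[255, [-20, 0, 15], 0], [255, [-20, 0, 34], 0], [255, [-20, 0, 36], 0], [255, [-10, 0, 36], 0], [255, [0, 0, 36], 0], [255, [0, 0, 36], 0], [255, [0, 0, 36], 0], [255, [0, 0, 30], 0], [255, [0, 0, 10], 0], [255, [0, 0, 0], 0]]}}

```text
time: 11.87
ee_pos: [0.5507, -0.0398, 0.0996]
ee_rot: [1.333, 1.091, -1.333]
wrist_force: [-0.5, 0.6, -0.2]
opening: 0.0003
```

```bash
python3 - <<'E'
from h import *
plan(P(0,-.113),.060,0,1,20)
j=grab_frame("wrist"); cv2.imwrite("pics/w19.png",j); 
E
```

```text
t 11.87 ee [ 0.5507 -0.0398  0.0996] plate mm [   1.6231 -116.8751] ytool deg vs PX 0.35 F [-0.5223  0.5512 -0.1547] j [-0.1884  0.1532  1.8801 -0.0198  1.0869 -0.002 ] op 0.0002747534383697094
rows 2
[[19.7, -1.2, -2.3], np.float64(0.35)]
[[19.7, -1.2, -2.3], 0]
```

View pics/w19.png

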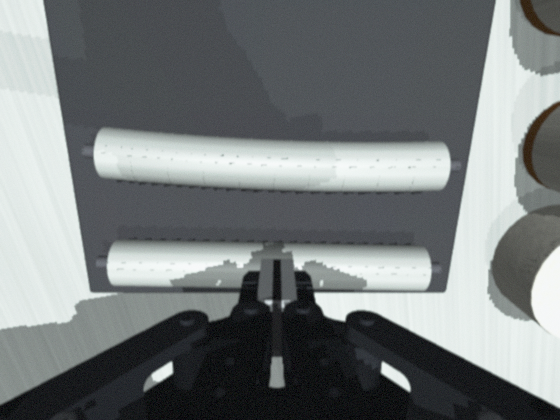

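```bash
python3 - <<'E'
from h import *
m=camera_model("wrist")
rol((88,151),(456,166),m);rol((102,262),(436,269),m)
for v in (132,188,190): print(v,toP(px2w("wrist",275,v,.061,m)))
E
```

```text
roller [-107.9965  -69.9646] [112.7586 -78.3836] mid [  2.381  -74.1741] ang -2.184046948860799
roller [-109.7193 -141.5599] [ 110.1856 -147.7206] mid [   0.2331 -144.6402] ang -1.604758034902934
132 [ 0.0021 -0.0585]
188 [ 0.0023 -0.0922]
190 [ 0.0023 -0.0935]
```

{"op": "send_rows", "data": {"increments": [[255, [15, -1, -3], 2.2], [255, [20, 0, -3], 0], [255, [20, 0, 0], 0], [255, [0, 0, 0], 0]]}}

```text
time: 12.25
ee_pos: [0.5557, -0.0295, 0.0456]
ee_rot: [1.366, 1.067, -1.353]
wrist_force: [-1.2, 1.0, -0.4]
opening: -0.0001
```

```bash
python3 - <<'E'
from h import *
plan(P(0,-.111),.016,-2,1,20)
E
```

```text
t 12.25 ee [ 0.5557 -0.0295  0.0456] plate mm [   4.6978 -105.8328] ytool deg vs PX -1.86 F [-1.1591  0.9783 -0.4111] j [-0.1703  0.2338  1.9026 -0.0173  0.9775  0.055 ] op -9.389428322643992e-05
rows 2
[[14.8, -2.7, 2.5], np.float64(0.14)]
[[14.8, -2.7, 2.5], 0]
```

{"op": "send_rows", "data": {"increments": [[255, [0, -2.5, 4], 0], [255, [15, -2, 1], 0], [255, [15, 0, 0], 0], [255, [0, 0, 0], 0]]}}

```text
time: 12.58
ee_pos: [0.5529, -0.0298, 0.0174]
ee_rot: [1.364, 1.07, -1.346]
wrist_force: [-1.1, 0.2, -0.8]
opening: -0.0004
```

```bash
python3 - <<'E'
from h import *
st(); j=grab_frame("wrist"); cv2.imwrite("pics/w20.png",j); 
E
```

```text
t 12.58 ee [ 0.5529 -0.0298  0.0174] plate mm [   1.9304 -106.5947] ytool deg vs PX -1.50 F [-1.0573  0.1579 -0.8149] j [-0.1727  0.2713  1.9209 -0.016   0.9193  0.0465] op -0.00037061463909697024
```

View pics/w20.png

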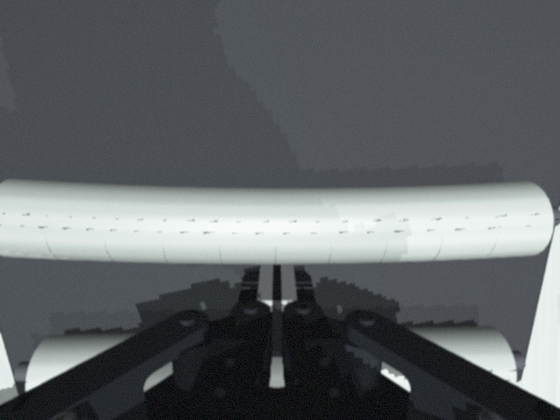

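{"op": "send_rows", "data": {"increments": [[255, [0, 0, -4.5], 0], [255, [0, 0, -4.5], 0], [255, [0.2, 0, -4.5], 0], [255, [0.2, 0, -4.5], 0], [255, [0.2, 0, -4.5], 0], [255, [0.2, 0, -4.5], 0]]}}

```text
time: 13.13
ee_pos: [0.5654, -0.0025, 0.0251]
ee_rot: [1.367, 1.059, -1.337]
wrist_force: [-0.2, -0.1, -0.4]
opening: -0.0
```

```bash
python3 - <<'E'
from h import *
st(); j=grab_frame("wrist"); cv2.imwrite("pics/w21.png",j); 
E
```

```text
t 13.13 ee [ 0.5654 -0.0025  0.0251] plate mm [  9.3097 -77.4672] ytool deg vs PX -1.44 F [-0.1624 -0.0514 -0.3994] j [-0.1184  0.2735  1.9002 -0.0207  0.9256  0.1024] op -3.6089091659533506e-05
```

View pics/w21.png

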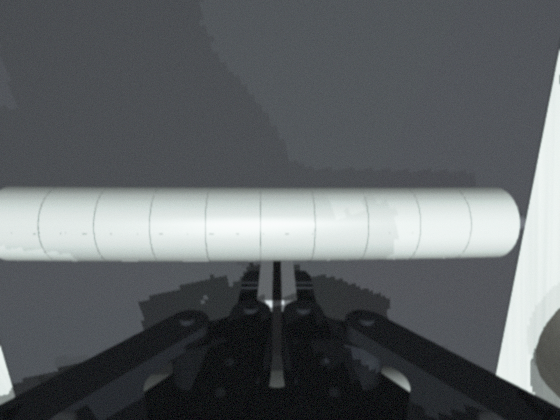

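{"op": "send_rows", "data": {"increments": [[255, [2, -2, -4], 0], [255, [2, -2, -4.5], 0], [255, [1.5, -1, -4.5], 0], [255, [1, -1, -4.5], 0]]}}

```text
time: 13.52
ee_pos: [0.5633, 0.0192, 0.0173]
ee_rot: [1.369, 1.061, -1.336]
wrist_force: [-0.3, -0.3, -0.4]
opening: 0.0004
```

```bash
python3 - <<'E'
from h import *
st(); j=grab_frame("wrist"); cv2.imwrite("pics/w22.png",j); 
E
```

```text
t 13.52 ee [0.5633 0.0192 0.0173] plate mm [  3.2485 -56.5732] ytool deg vs PX -1.44 F [-0.3084 -0.2625 -0.3971] j [-0.0807  0.2832  1.9062 -0.0203  0.9106  0.1401] op 0.0003838987645464134
```

View pics/w22.png

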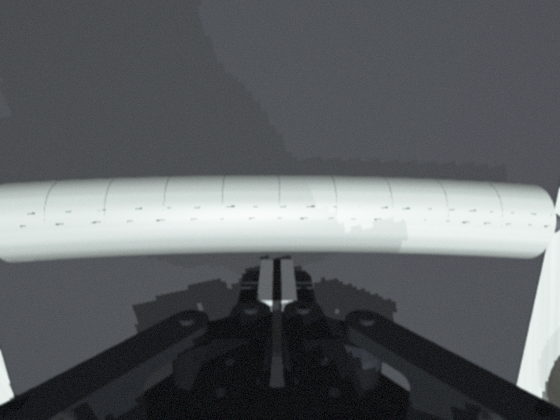

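```bash
python3 - <<'E'
from h import *
m=camera_model("wrist"); st()
rol((5,223),(550,222),m)
print(toP(px2w("wrist",275,215,.065,m)))
E
```

```text
t 13.57 ee [0.5628 0.02   0.0169] plate mm [  2.6599 -55.8318] ytool deg vs PX -1.42 F [-1.1153  0.4856 -0.6858] j [-0.0796  0.2835  1.9066 -0.0196  0.9108  0.1404] op -0.00010528544110404331
roller [-100.447   -22.5342] [113.0579 -30.7273] mid [  6.3055 -26.6307] ang -2.1975886106139817
[ 0.0015 -0.0221]
```

{"op": "send_rows", "data": {"increments": [[255, [-15, 0, 3], 0], [255, [-25, 0, 0], 0], [0, [-25, 0, 0], 7], [0, [-20, 0, 0], 7], [0, [0, 0, 0], 7], [0, [0, 0, 0], 7], [0, [0, 0, 0], 7], [0, [0, 0, 0], 7], [0, [0, 0, 0], 7], [0, [0, 0, 0], 7]]}}

```text
time: 14.4
ee_pos: [0.5556, 0.0213, 0.1027]
ee_rot: [2.044, 0.345, -1.985]
wrist_force: [-0.8, 0.1, -0.1]
opening: 0.0852
```

{"op": "send_rows", "data": {"increments": [[0, [0, 0, 0], 7], [0, [0, 0, 0], 7], [0, [0, 0, 0], 7], [0, [0, 0, 0], 7], [0, [0, 0, 0], 0]]}}

```text
time: 14.82
ee_pos: [0.5543, 0.0219, 0.1013]
ee_rot: [-2.189, 0.168, 2.122]
wrist_force: [0.6, -0.8, -0.4]
opening: 0.0854
```

```bash
python3 - <<'E'
from h import *
st(); j=grab_frame("wrist"); cv2.imwrite("pics/w23.png",j); 
E
```

```text
t 14.82 ee [0.5543 0.0219 0.1013] plate mm [ -6.1161 -55.5184] ytool deg vs PX -87.55 F [ 0.6345 -0.8088 -0.3911] j [-0.0777  0.1494  1.8808 -0.017   1.0803  1.6412] op 0.08541585782701963
```

View pics/w23.png

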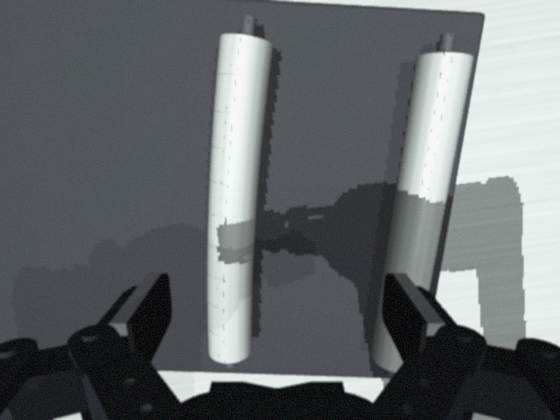

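```bash
python3 - <<'E'
from h import *
m=camera_model("wrist")
rol((230,362),(249,22),m)
rol((229,358),(245,36),m,.066)
plan(P(0.001,-.030),.06,-92.5,1,20)
E
```

```text
roller [-106.8984  -27.4386] [112.5091 -34.9475] mid [  2.8054 -31.193 ] ang -1.9601109326100918
roller [-99.9401 -27.2079] [104.2333 -33.2768] mid [  2.1466 -30.2424] ang -1.7025743448683537
t 14.87 ee [0.5542 0.022  0.1013] plate mm [ -6.1983 -55.4797] ytool deg vs PX -87.31 F [-0.3634  0.4234 -0.8776] j [-0.0777  0.1494  1.8809 -0.0169  1.0803  1.637 ] op 0.08538775919521047
rows 3
[[13.7, -8.6, -2.4], np.float64(5.19)]
[[13.7, -8.7, -1.6], 0]
[[13.7, -8.7, -1.6], 0]
```

{"op": "send_rows", "data": {"increments": [[0, [0, -9, -2.5], 4.5], [0, [12, -9, -2], 0], [0, [15, -8.5, -2], 0], [0, [14, 0, 0], 0], [0, [0, 0, 0], 0]]}}

```text
time: 15.28
ee_pos: [0.5683, 0.0469, 0.06]
ee_rot: [-2.157, 0.231, 2.084]
wrist_force: [-0.7, -0.3, -0.4]
opening: 0.0853
```

```bash
python3 - <<'E'
from h import *
plan(P(0.001,-.029),.035,-92,1,20)
j=grab_frame("wrist"); cv2.imwrite("pics/w24.png",j); 
E
```

```text
t 15.28 ee [0.5683 0.0469 0.06  ] plate mm [  3.1539 -28.3712] ytool deg vs PX -91.12 F [-0.6838 -0.321  -0.3698] j [-0.0307  0.2356  1.868  -0.0197  1.0047  1.753 ] op 0.08530162318540417
rows 2
[[12.4, 0.2, 1.5], np.float64(0.88)]
[[12.4, 0.2, 1.5], 0]
```

View pics/w24.png

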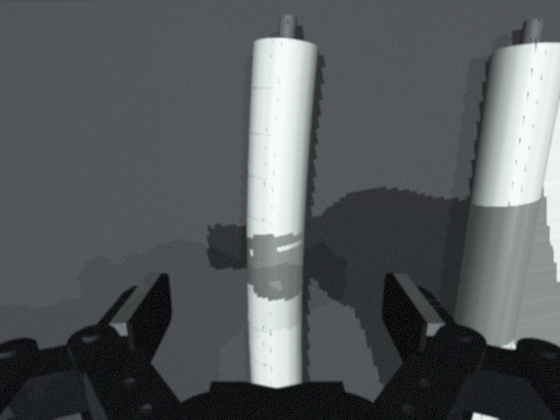

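{"op": "send_rows", "data": {"increments": [[0, [10, 0, 1], 0.8], [0, [12, 0, 1], 0], [0, [12, 0, 0], 0], [0, [6, 0, 0], 0], [0, [0, 0, 0], 0]]}}

```text
time: 15.75
ee_pos: [0.5704, 0.0461, 0.0201]
ee_rot: [-2.156, 0.243, 2.07]
wrist_force: [-0.2, 0.4, 0.5]
opening: 0.0855
```

```bash
python3 - <<'E'
from h import *
plan(P(0.001,-.029),.012,-92,1,20)
j=grab_frame("wrist"); cv2.imwrite("pics/w25.png",j); i=grab_frame("scene"); crop(i,235,130,335,245,5,"pics/s25.png")
E
```

```text
t 15.75 ee [0.5704 0.0461 0.0201] plate mm [  5.3944 -28.8336] ytool deg vs PX -91.84 F [-0.1949  0.4027  0.4757] j [-0.0321  0.296   1.8827 -0.0207  0.9236  1.766 ] op 0.08547662512424484
rows 1
[[7.9, 0.2, 4.7], np.float64(0.16)]
```

View pics/w25.png

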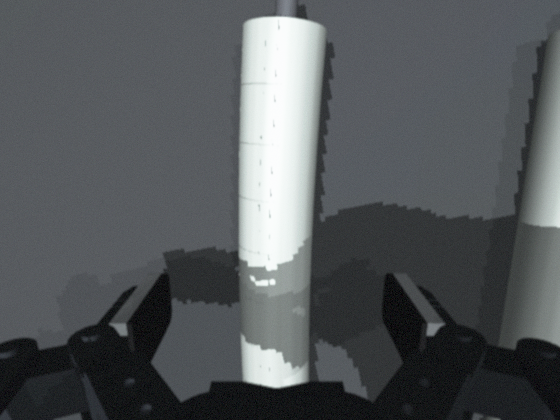

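View pics/s25.png

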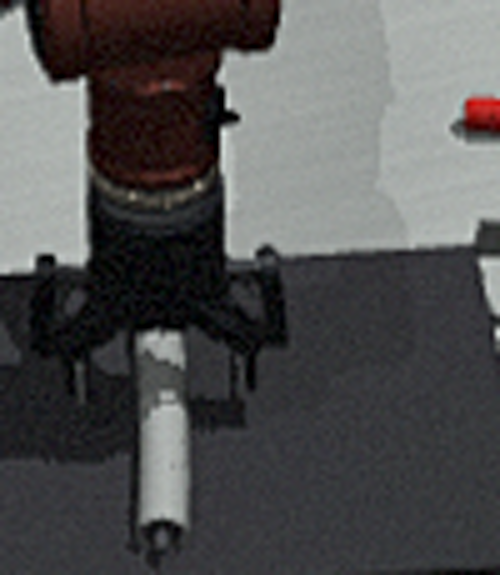

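{"op": "send_rows", "data": {"increments": [[0, [5, 0, 3], 0], [0, [4, 0, 2], 0], [0, [0, 0, 0], 0]]}}

```text
time: 16.1
ee_pos: [0.5677, 0.0469, 0.0126]
ee_rot: [-2.16, 0.242, 2.066]
wrist_force: [0.6, -0.1, -0.6]
opening: 0.0853
```

```bash
python3 - <<'E'
from h import *
st()
E
```

```text
t 16.10 ee [0.5677 0.0469 0.0126] plate mm [  2.5561 -28.5547] ytool deg vs PX -91.85 F [ 0.5657 -0.1414 -0.5714] j [-0.0309  0.3007  1.8945 -0.0211  0.903   1.768 ] op 0.08531021675407185
```

{"op": "send_rows", "data": {"increments": [[255, [0, 0, 0], 0], [255, [0, 0, 0], 0], [255, [0, 0, 0], 0], [255, [0, 0, 0], 0], [255, [0, 0, 0], 0], [255, [0, 0, 0], 0]], "newtons": 40}}

```text
time: 16.6
ee_pos: [0.5685, 0.0473, 0.0137]
ee_rot: [-2.162, 0.242, 2.063]
wrist_force: [0.3, 0.4, -2.7]
opening: 0.0285
```

```bash
python3 - <<'E'
from h import *
st()
j=grab_frame("wrist"); cv2.imwrite("pics/w26.png",j); 
E
```

```text
t 16.60 ee [0.5685 0.0473 0.0137] plate mm [  3.2955 -27.987 ] ytool deg vs PX -91.85 F [ 0.2901  0.3909 -2.7275] j [-0.0304  0.2992  1.894  -0.0204  0.9028  1.768 ] op 0.02853747702443006
```

View pics/w26.png

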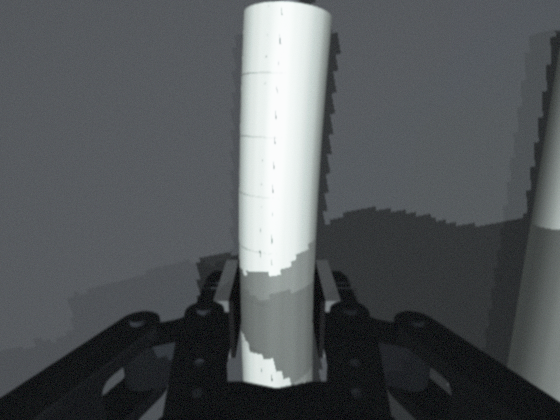

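{"op": "send_rows", "data": {"increments": [[100, [0, 0, 0], 0], [100, [0, 0, 0], 0], [100, [5, 0, 1], 0], [100, [4, 0, 1], 0], [100, [0, 0, 0], 0]]}}

```text
time: 17.07
ee_pos: [0.5689, 0.0473, 0.0075]
ee_rot: [-2.165, 0.242, 2.06]
wrist_force: [-0.1, -0.5, -0.7]
opening: 0.0515
```

```bash
python3 - <<'E'
from h import *
st()
E
```

```text
t 17.07 ee [0.5689 0.0473 0.0075] plate mm [  3.6916 -27.8923] ytool deg vs PX -91.84 F [-0.1226 -0.4932 -0.6826] j [-0.0302  0.3086  1.8965 -0.021   0.8885  1.7687] op 0.05146447854429597
```

{"op": "send_rows", "data": {"increments": [[100, [4, 0, 1], 0], [255, [0, 0, 0], 0], [255, [0, 0, 0], 0], [255, [0, 0, 0], 0], [255, [0, 0, 0], 0], [255, [0, 0, 0], 0]], "newtons": 50}}

```text
time: 17.57
ee_pos: [0.5724, 0.0484, 0.0104]
ee_rot: [-2.17, 0.239, 2.053]
wrist_force: [-0.9, 0.5, 4.6]
opening: 0.0286
```

```bash
python3 - <<'E'
from h import *
st()
E
```

```text
t 17.57 ee [0.5724 0.0484 0.0104] plate mm [  6.8815 -26.1443] ytool deg vs PX -91.84 F [-0.9134  0.5229  4.6208] j [-0.029   0.3068  1.8921 -0.0189  0.8888  1.7685] op 0.028582795660926832
```

{"op": "send_rows", "data": {"increments": [[255, [-8, 0, 0], 0], [255, [-10, 0, 0], 0], [255, [-10, 0, 0], 0], [255, [0, 0, 0], 0]]}}

```text
time: 17.9
ee_pos: [0.5641, 0.0487, 0.0338]
ee_rot: [-2.157, 0.241, 2.069]
wrist_force: [1.7, -0.1, -3.8]
opening: 0.0285
```

```bash
python3 - <<'E'
from h import *
st()
j=grab_frame("wrist"); cv2.imwrite("pics/w27.png",j); i=grab_frame("scene"); crop(i,200,130,400,250,4,"pics/s27.png")
E
```

```text
t 17.90 ee [0.5641 0.0487 0.0338] plate mm [ -1.3667 -27.3936] ytool deg vs PX -91.84 F [ 1.7128 -0.1435 -3.7694] j [-0.0286  0.2623  1.8941 -0.0188  0.9447  1.7681] op 0.028523511115452982
```

View pics/w27.png

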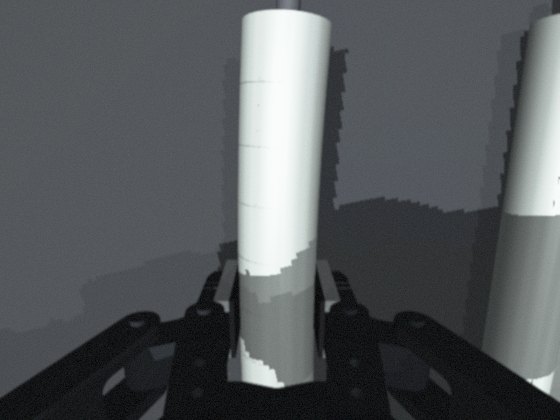

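View pics/s27.png

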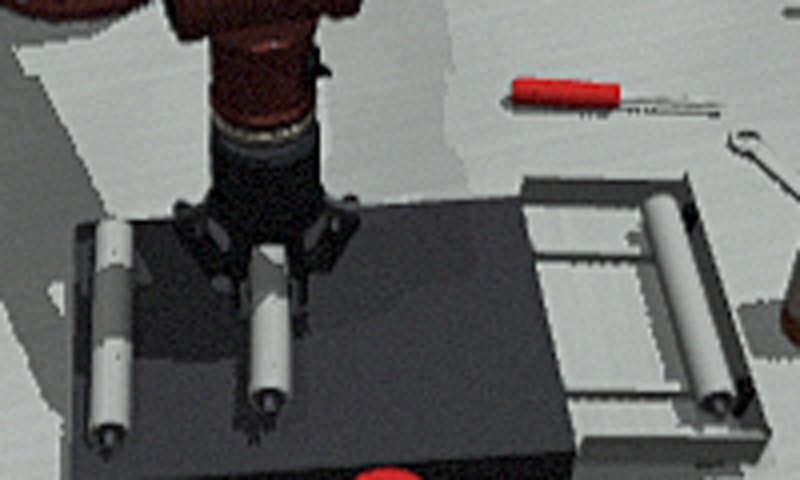

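```bash
cat >> h.py <<'E'
def gp(x0,y0,s,u,v): return x0+(u+.5)/s-.5,y0+(v+.5)/s-.5
E
python3 - <<'E'
from h import *
c=[px2w("top",*gp(370,140,4,u,v),.065)[:2] for u,v in [(123,173),(347,173),(371,555),(139,553)]]
print(np.array(c)); ce=np.mean(c,0); print("ctr",ce, "yaw",np.degrees(np.arctan2(c[1][1]-c[2][1],c[1][0]-c[2][0])),np.degrees(np.arctan2(c[0][1]-c[3][1],c[0][0]-c[3][0])))
# scene rim corners
s=[px2w("scene",u,v,.065)[:2] for u,v in [(84,193),(141,186),(149,263),(82,274)]]
print(np.array(s),np.mean(s,0))
plan(ce,.12,-90+10.5+2.0,1,36)
E
python3 -c "
import cv2
i=cv2.imread('pics/scene0.png');cv2.imwrite('pics/s0b.png',cv2.resize(i[170:300,60:180],None,fx=4,fy=4,interpolation=2))"
```

```text
[[ 0.6421 -0.3173]
 [ 0.6421 -0.4867]
 [ 0.3585 -0.4877]
 [ 0.3601 -0.3177]]
ctr [ 0.5007 -0.4024] yaw 0.19251024134844408 0.08371666134440008
[[ 0.3495 -0.4817]
 [ 0.3669 -0.3092]
 [ 0.6694 -0.3058]
 [ 0.6569 -0.4792]] [ 0.5107 -0.3939]
t 18.00 ee [0.5629 0.0487 0.0323] plate mm [ -2.5179 -27.5894] ytool deg vs PX -91.84 F [-0.1021  0.1358 -4.0474] j [-0.0286  0.2639  1.8956 -0.0187  0.9441  1.7681] op 0.02855103368939507
rows 13
[[-6.4, 35.0, -3.0], np.float64(-4.78)]
[[-6.4, 35.1, -0.1], np.float64(-4.78)]
[[-6.4, 35.0, 2.8], np.float64(-4.78)]
[[-6.4, 34.6, 5.8], 0]
[[-6.4, 34.6, 5.8], 0]
[[-6.4, 34.6, 5.8], 0]
[[-6.4, 34.6, 5.8], 0]
[[-6.4, 34.6, 5.8], 0]
[[-6.4, 34.6, 5.8], 0]
[[-6.4, 34.6, 5.8], 0]
[[-6.4, 34.6, 5.8], 0]
[[-6.4, 34.6, 5.8], 0]
[[-6.4, 34.6, 5.8], 0]
```

View pics/s0b.png

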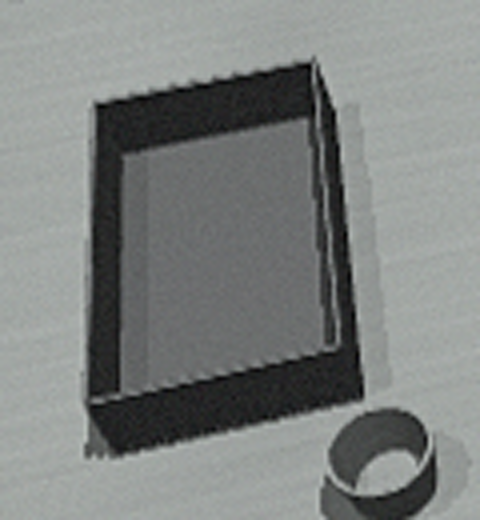

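{"op": "send_rows", "data": {"increments": [[255, [-25, 0, 0], 0], [255, [-30, 5, 0], 0], [255, [-30, 20, 0], -4], [255, [-5, 35, 0], -4], [255, [0, 35, 1], -4], [255, [0, 36, 4.5], 0], [255, [0, 36, 4.5], 0], [255, [0, 36, 4.5], 0], [255, [0, 36, 4.5], 0], [255, [0, 36, 4.5], 0]]}}

```text
time: 18.83
ee_pos: [0.5179, -0.2259, 0.1224]
ee_rot: [2.236, 0.007, -2.175]
wrist_force: [0.9, 0.0, -4.9]
opening: 0.0286
```

```bash
python3 - <<'E'
from h import *
plan([.501,-.402],.10,-79.5,1,36)
E
```

```text
t 18.83 ee [ 0.5179 -0.2259  0.1224] plate mm [   3.3225 -305.8237] ytool deg vs PX -78.43 F [ 0.8924  0.0245 -4.8585] j [-0.5377  0.1435  1.8434  0.0041  1.1246  1.0125] op 0.02858776446995369
rows 5
[[4.8, 35.1, 4.2], np.float64(1.07)]
[[4.8, 35.2, 3.5], 0]
[[4.8, 35.2, 3.5], 0]
[[4.8, 35.2, 3.5], 0]
[[4.8, 35.2, 3.5], 0]
```

{"op": "send_rows", "data": {"increments": [[255, [0, 35, 4], 1], [255, [0, 35, 3.5], 0], [255, [0, 35, 3.5], 0], [255, [0, 34, 3], 0], [255, [0, 26, 3], 0], [255, [0, 0, 0], 0], [255, [0, 0, 0], 0]]}}

```text
time: 19.42
ee_pos: [0.4932, -0.4064, 0.1179]
ee_rot: [2.244, -0.024, -2.196]
wrist_force: [0.9, 0.5, -5.3]
opening: 0.0285
```

```bash
python3 - <<'E'
from h import *
plan([.501,-.402],.05,-79.5,1,20)
j=grab_frame("wrist"); cv2.imwrite("pics/w28.png",j)
E
```

```text
t 19.42 ee [ 0.4932 -0.4064  0.1179] plate mm [  11.8639 -487.8236] ytool deg vs PX -80.03 F [ 0.8752  0.5366 -5.2737] j [-0.8027  0.3018  1.6617  0.0075  1.1543  0.7742] op 0.02846646918343438
rows 4
[[17.0, -1.3, -1.6], np.float64(-0.53)]
[[17.0, -1.3, -1.6], 0]
[[17.0, -1.3, -1.6], 0]
[[17.0, -1.3, -1.6], 0]
```

View pics/w28.png

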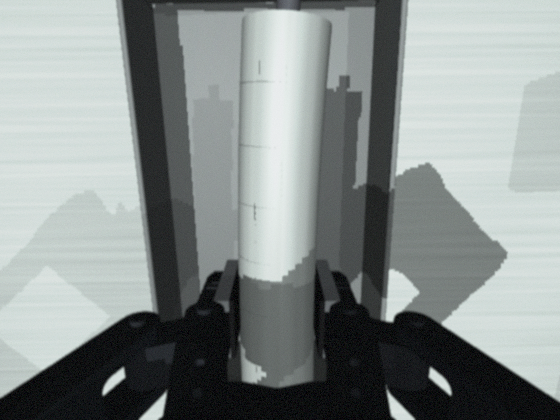

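```bash
python3 - <<'E'
from h import *
m=camera_model("wrist");st()
print("tube far end top edge",px2w("wrist",285,12,.18,m),px2w("wrist",285,12,.17,m))
print("rim far",px2w("wrist",265,3,.065,m),"left",px2w("wrist",150,200,.065,m),"right",px2w("wrist",393,200,.065,m), px2w("wrist",136,200,.065,m))
E
```

```text
t 19.47 ee [ 0.493  -0.4065  0.1178] plate mm [  11.6978 -487.9483] ytool deg vs PX -79.98 F [ 0.4807 -1.0172 -4.9461] j [-0.8024  0.3016  1.6623  0.0062  1.1535  0.7742] op 0.02849109083125534
tube far end top edge [ 0.591  -0.4088  0.18  ] [ 0.5935 -0.4092  0.17  ]
rim far [ 0.6247 -0.4016  0.065 ] left [ 0.5088 -0.3237  0.065 ] right [ 0.5068 -0.4849  0.065 ] [ 0.5089 -0.3146  0.065 ]
```

{"op": "send_rows", "data": {"increments": [[255, [10, -3, -4], 0], [255, [18, -1, -4], 0], [255, [18, 0, 0], 0], [255, [18, 0, 0], 0], [255, [18, 0, 0], 0], [255, [15, 0, 0], 0], [255, [0, 0, 0], 0]]}}

```text
time: 20.05
ee_pos: [0.5065, -0.3914, 0.0128]
ee_rot: [2.24, -0.008, -2.195]
wrist_force: [-1.2, 0.6, -6.5]
opening: 0.0285
```

```bash
python3 - <<'E'
from h import *
st()
j=grab_frame("wrist"); cv2.imwrite("pics/w29.png",j)
i=grab_frame("scene"); crop(i,50,120,200,300,4*.8,"pics/s29.png")
E
```

```text
t 20.05 ee [ 0.5065 -0.3914  0.0128] plate mm [  22.2237 -470.5872] ytool deg vs PX -79.47 F [-1.2309  0.6076 -6.526 ] j [-0.7721  0.4382  1.7029  0.0104  0.9806  0.7923] op 0.02854882033219585
```

View pics/w29.png

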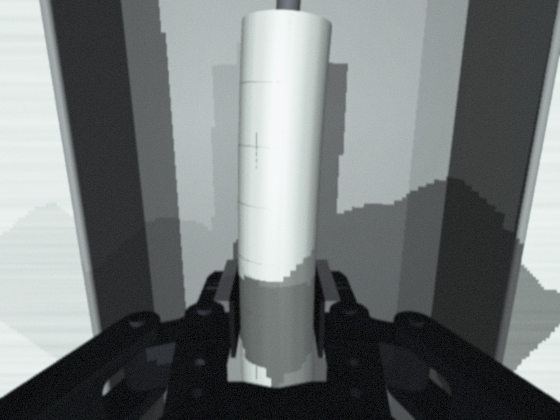

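View pics/s29.png

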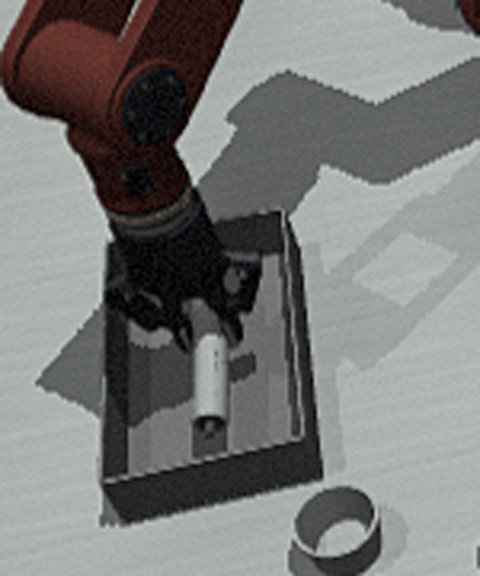

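{"op": "send_rows", "data": {"increments": [[255, [12, 4, 0], 0], [255, [12, 3, 0], 0], [255, [8, 1, 0], 0], [255, [0, 0, 0], 0]]}}

```text
time: 20.48
ee_pos: [0.5131, -0.4038, -0.0139]
ee_rot: [2.244, -0.016, -2.177]
wrist_force: [-0.5, 0.4, -4.4]
opening: 0.0283
```

```bash
python3 - <<'E'
from h import *
st()
E
```

```text
t 20.48 ee [ 0.5131 -0.4038 -0.0139] plate mm [  30.9797 -481.664 ] ytool deg vs PX -79.33 F [-0.5425  0.3816 -4.4427] j [-0.7789  0.4915  1.6869  0.011   0.9294  0.7823] op 0.02825504270767853
```

{"op": "send_rows", "data": {"increments": [[255, [6, 0, 2], 0], [255, [5, 0, 2], 0], [255, [0, 0, 0], 0]]}}

```text
time: 20.73
ee_pos: [0.5095, -0.4052, -0.0256]
ee_rot: [2.245, -0.018, -2.176]
wrist_force: [-0.0, 1.0, -5.7]
opening: 0.0285
```

```bash
python3 - <<'E'
from h import *
st()
E
```

```text
t 20.73 ee [ 0.5095 -0.4052 -0.0256] plate mm [  27.7402 -483.625 ] ytool deg vs PX -79.38 F [-0.0148  1.0427 -5.66  ] j [-0.7843  0.5052  1.6942  0.0115  0.9072  0.7772] op 0.028519114299313572
```

{"op": "send_rows", "data": {"increments": [[255, [4, 0, 1], 0], [255, [2, 0, 1], 0], [255, [0, 0, 0], 0]]}}

```text
time: 20.98
ee_pos: [0.5084, -0.4061, -0.0311]
ee_rot: [2.247, -0.019, -2.174]
wrist_force: [-0.7, -0.2, -1.9]
opening: 0.0284
```

```bash
python3 - <<'E'
from h import *
st()
E
```

```text
t 20.98 ee [ 0.5084 -0.4061 -0.0311] plate mm [  26.7423 -484.7288] ytool deg vs PX -79.42 F [-0.7154 -0.1605 -1.8901] j [-0.7871  0.5117  1.6975  0.0128  0.8953  0.7742] op 0.02838756259086346
```

{"op": "send_rows", "data": {"increments": [[110, [0, 0, 0], 0], [110, [0, 0, 0], 0], [110, [0, 0, 0], 0], [110, [0, 0, 0], 0], [110, [-15, 0, 0], 0], [110, [-25, 0, 0], 0], [110, [-30, 0, 0], 0], [110, [-30, 0, 0], 0], [110, [-30, 0, 0], 0], [110, [0, 0, 0], 0]]}}

```text
time: 21.82
ee_pos: [0.5067, -0.4068, 0.1144]
ee_rot: [2.251, -0.029, -2.161]
wrist_force: [1.2, -1.0, 0.7]
opening: 0.0484
```

```bash
python3 - <<'E'
from h import *
st()
j=grab_frame("wrist"); cv2.imwrite("pics/w30.png",j)
i=grab_frame("scene"); cv2.imwrite("pics/s30.png",i)
E
```

```text
t 21.82 ee [ 0.5067 -0.4068  0.1144] plate mm [  25.2625 -485.7009] ytool deg vs PX -79.42 F [ 1.1826 -1.0293  0.7038] j [-0.7892  0.3106  1.6581  0.0101  1.1246  0.7755] op 0.048413270060211025
```

View pics/w30.png

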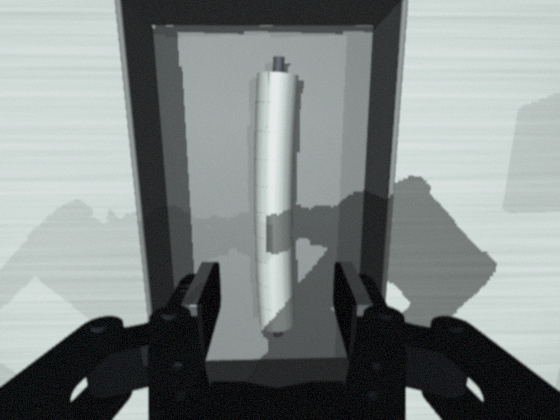

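View pics/s30.png

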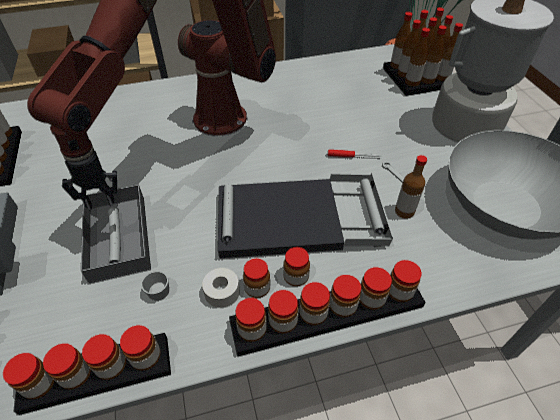

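```bash
python3 - <<'E'
from h import *
plan(P(0,-.188),.11,-1.7,1,36)
E
```

```text
t 21.92 ee [ 0.5044 -0.4045  0.1091] plate mm [  22.5926 -483.92  ] ytool deg vs PX -79.41 F [ 0.6979  0.3198 -0.2079] j [-0.7892  0.3151  1.663   0.0101  1.1228  0.7755] op 0.048293827770498794
rows 12
[[-0.5, -24.6, -2.7], np.float64(-6.48)]
[[-0.5, -24.1, -5.5], np.float64(-6.48)]
[[-0.5, -23.3, -8.1], np.float64(-6.48)]
[[-0.5, -22.3, -10.7], np.float64(-6.48)]
[[-0.5, -20.9, -13.2], np.float64(-6.48)]
[[-0.5, -19.3, -15.4], np.float64(-6.48)]
[[-0.5, -17.4, -17.5], np.float64(-6.48)]
[[-0.5, -15.4, -19.4], np.float64(-6.48)]
[[-0.5, -13.1, -21.0], np.float64(-6.48)]
[[-0.5, -10.6, -22.3], np.float64(-6.48)]
[[-0.5, -8.0, -23.4], np.float64(-6.48)]
[[-0.5, -5.3, -24.1], np.float64(-6.48)]
```

{"op": "send_rows", "data": {"increments": [[255, [-4, -24.6, -2.7], -6.5], [255, [0, -24.1, -5.5], -6.5], [255, [0, -23.3, -8], -6.5], [255, [0, -22.3, -10.7], -6.5], [255, [0, -21, -13.2], -6.5], [255, [0, -19.3, -15.4], -6.5], [255, [0, -17.4, -17.5], -6.5], [255, [0, -15.4, -19.4], -6.5], [255, [0, -13, -21], -6.5], [255, [0, -10.6, -22.3], -6.5]], "newtons": 20}}

```text
time: 22.75
ee_pos: [0.5156, -0.1483, 0.0977]
ee_rot: [1.49, 0.977, -1.48]
wrist_force: [0.3, 0.1, -0.5]
opening: 0.0002
```

```bash
python3 - <<'E'
from h import *
plan(P(0,-.188),.10,-1.7,1,30)
E
```

```text
t 22.75 ee [ 0.5156 -0.1483  0.0977] plate mm [ -13.0742 -229.9639] ytool deg vs PX -11.82 F [ 0.2566  0.0745 -0.4741] j [-0.4068  0.1232  1.9178 -0.0074  1.0798 -0.0138] op 0.00015252881454533486
rows 2
[[-1.3, 2.1, -21.9], np.float64(-5.06)]
[[-1.3, 4.0, -21.6], np.float64(-5.06)]
```

{"op": "send_rows", "data": {"increments": [[255, [0, 2, -20], -5], [255, [0, 4, -17], -5], [255, [0, 0, 0], 0], [255, [0, 0, 0], 0]]}}

```text
time: 23.08
ee_pos: [0.5277, -0.1066, 0.0912]
ee_rot: [1.349, 1.1, -1.354]
wrist_force: [0.2, 0.2, 0.4]
opening: -0.0
```

```bash
python3 - <<'E'
from h import *
plan(P(0,-.188),.016,-1.7,1,20)
j=grab_frame("wrist"); cv2.imwrite("pics/w31.png",j)
E
```

```text
t 23.08 ee [ 0.5277 -0.1066  0.0912] plate mm [  -8.7978 -186.6838] ytool deg vs PX -0.84 F [0.2487 0.194  0.4093] j [-0.3253  0.1462  1.9056 -0.0076  1.0843 -0.1239] op -2.8179910926743923e-05
rows 4
[[18.8, 2.1, 0.2], np.float64(0.86)]
[[18.8, 2.1, 0.1], 0]
[[18.8, 2.1, 0.1], 0]
[[18.8, 2.1, 0.1], 0]
```

View pics/w31.png

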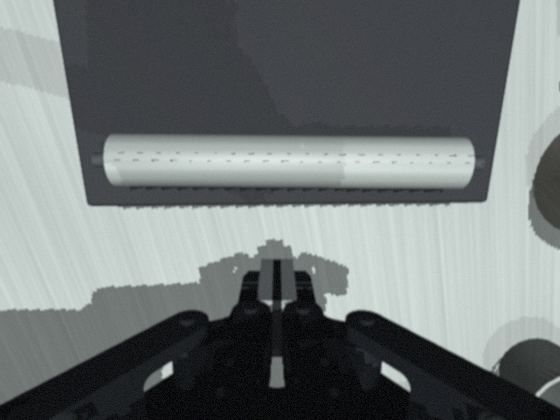

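{"op": "send_rows", "data": {"increments": [[255, [15, 3, 0], 1], [255, [20, 3, 0], 0], [255, [20, 3, 0], 0], [255, [19, 1, 0], 0], [255, [0, 0, 0], 0]]}}

```text
time: 23.55
ee_pos: [0.5368, -0.1147, 0.0149]
ee_rot: [1.37, 1.082, -1.377]
wrist_force: [-0.6, 0.1, -0.8]
opening: 0.0002
```

```bash
python3 - <<'E'
from h import *
plan(P(0,-.188),.016,-1.7,1,20)
j=grab_frame("wrist"); cv2.imwrite("pics/w32.png",j)
E
```

```text
t 23.55 ee [ 0.5368 -0.1147  0.0149] plate mm [   1.5568 -193.047 ] ytool deg vs PX -2.59 F [-0.6209  0.1124 -0.8303] j [-0.3331  0.2807  1.9143 -0.0105  0.94   -0.0984] op 0.00018495518084152225
rows 1
[[-1.1, -1.8, -5.0], np.float64(-0.89)]
```

View pics/w32.png

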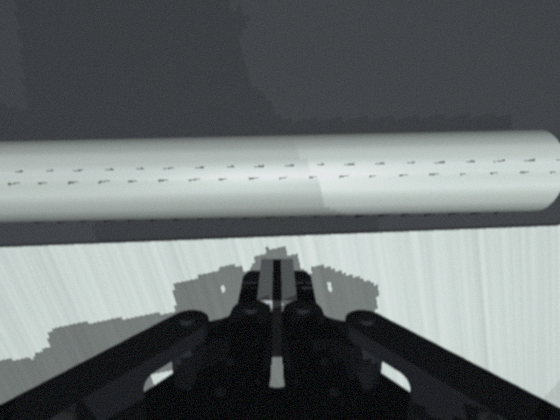

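{"op": "send_rows", "data": {"increments": [[255, [-2, -1, -5], -1], [255, [-1, 0, -6], 0], [255, [0, 0, -6], 0], [255, [0, 0, -4.5], 0], [255, [0, 0, -4.5], 0], [255, [0, 0, -4.5], 0]]}}

```text
time: 24.1
ee_pos: [0.5469, -0.086, 0.0253]
ee_rot: [1.362, 1.08, -1.36]
wrist_force: [0.0, -0.6, 0.5]
opening: 0.0002
```

```bash
python3 - <<'E'
from h import *
st()
j=grab_frame("wrist"); cv2.imwrite("pics/w33.png",j)
E
```

```text
t 24.10 ee [ 0.5469 -0.086   0.0253] plate mm [   6.2738 -162.9368] ytool deg vs PX -1.76 F [ 0.0094 -0.5638  0.4657] j [-0.2764  0.2667  1.9079 -0.0124  0.9507 -0.0552] op 0.0001587790561398713
```

View pics/w33.png

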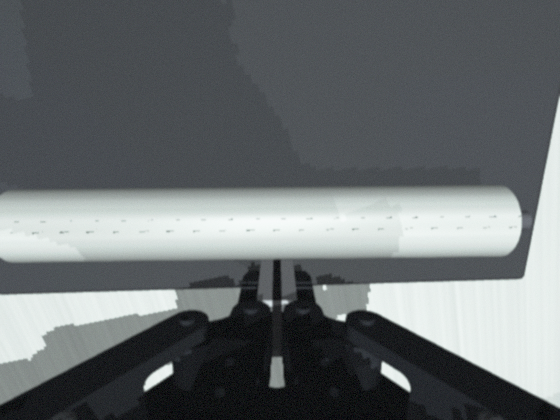

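{"op": "send_rows", "data": {"increments": [[255, [0, -3, 3], 0], [255, [5, -2, 0], 0], [255, [4, 0, 0], 0], [255, [0, 0, 0], 0]]}}

```text
time: 24.48
ee_pos: [0.542, -0.0862, 0.0164]
ee_rot: [1.362, 1.08, -1.356]
wrist_force: [0.5, 0.4, -0.5]
opening: -0.0
```

```bash
python3 - <<'E'
from h import *
st()
E
```

```text
t 24.48 ee [ 0.542  -0.0862  0.0164] plate mm [   1.5137 -164.0413] ytool deg vs PX -1.64 F [ 0.5287  0.3619 -0.4807] j [-0.2799  0.271   1.9236 -0.0113  0.9287 -0.0614] op -6.084990546305632e-07
```

{"op": "send_rows", "data": {"increments": [[255, [0.5, -0.3, -4.5], 0], [255, [0.5, -0.3, -4.5], 0], [255, [0.5, -0.3, -4.5], 0], [255, [0.5, -0.3, -4.5], 0], [255, [0.5, -0.3, -4.5], 0]]}}

```text
time: 24.9
ee_pos: [0.5447, -0.0634, 0.0124]
ee_rot: [1.362, 1.08, -1.36]
wrist_force: [-0.8, -0.6, 0.2]
opening: -0.0003
```

```bash
python3 - <<'E'
from h import *
st()
j=grab_frame("wrist"); cv2.imwrite("pics/w34.png",j)
E
```

```text
t 24.90 ee [ 0.5447 -0.0634  0.0124] plate mm [  -0.0022 -141.1273] ytool deg vs PX -1.77 F [-0.7522 -0.6033  0.1565] j [-0.2373  0.2782  1.9239 -0.0131  0.9233 -0.0152] op -0.00034885078558573383
```

View pics/w34.png

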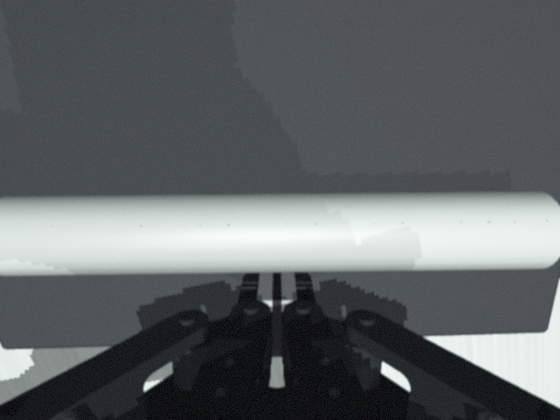

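{"op": "send_rows", "data": {"increments": [[255, [-0.5, 0.2, -6], -0.5], [255, [-0.5, 0.2, -6], -0.5], [255, [0, 0.2, -6], 0], [255, [0, 0, -6], 0], [255, [0, 0, -6], 0], [255, [0, 0, -6], 0]]}}

```text
time: 25.45
ee_pos: [0.5535, -0.0236, 0.0133]
ee_rot: [1.349, 1.091, -1.345]
wrist_force: [0.0, 0.5, 0.5]
opening: 0.0001
```

```bash
python3 - <<'E'
from h import *
st()
j=grab_frame("wrist"); cv2.imwrite("pics/w35.png",j)
E
```

```text
t 25.45 ee [ 0.5535 -0.0236  0.0133] plate mm [   1.4594 -100.4043] ytool deg vs PX -0.63 F [0.0112 0.4639 0.5362] j [-0.1627  0.2873  1.9099 -0.0133  0.9285  0.0396] op 8.43836498319138e-05
```

View pics/w35.png

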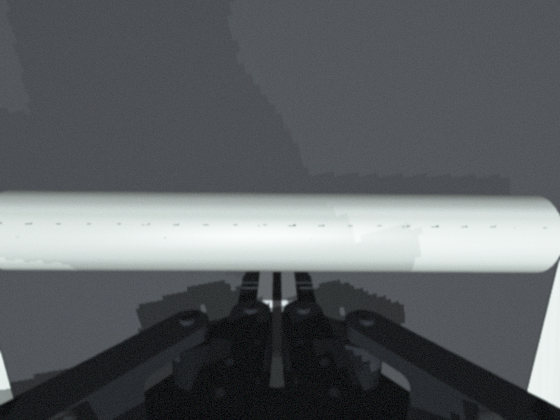

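{"op": "send_rows", "data": {"increments": [[255, [0, 0, -6], 0], [255, [0, 0, -6], 0], [255, [0, 0, -6], 0], [255, [0, 0, -6], 0], [255, [0, 0, -6], 0], [255, [0, 0, -6], 0], [255, [0, 0, -6], 0], [255, [0, 0, -6], 0], [255, [0, 0, -6], 0], [255, [0, 0, -6], 0]]}}

```text
time: 26.33
ee_pos: [0.566, 0.0423, 0.0124]
ee_rot: [1.349, 1.092, -1.345]
wrist_force: [0.5, -0.2, 0.1]
opening: 0.0001
```

```bash
python3 - <<'E'
from h import *
st()
j=grab_frame("wrist"); cv2.imwrite("pics/w36.png",j)
E
```

```text
t 26.33 ee [0.566  0.0423 0.0124] plate mm [  1.7005 -33.3292] ytool deg vs PX -0.62 F [ 0.4833 -0.2247  0.0784] j [-0.0418  0.3146  1.8759 -0.0147  0.9372  0.161 ] op 8.335703417865022e-05
```

View pics/w36.png

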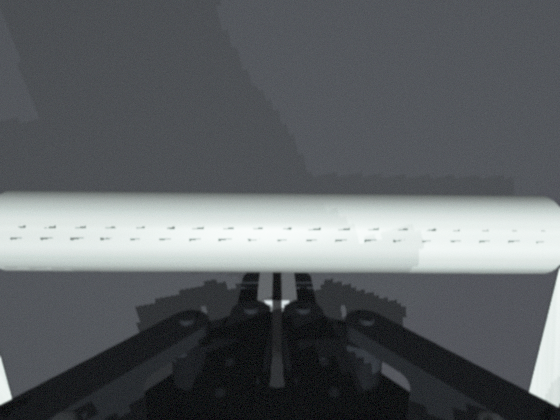

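{"op": "send_rows", "data": {"increments": [[255, [-0.2, 0, -6], 0], [255, [-0.2, 0, -6], 0], [255, [-0.2, 0, -6], 0], [255, [-0.2, 0, -6], 0], [255, [-0.2, 0, -6], 0], [255, [-0.2, 0, -6], 0], [255, [0, 0, -6], 0], [255, [0, 0, -6], 0], [255, [0, 0, -6], 0], [255, [0, 0, -6], 0]]}}

```text
time: 27.22
ee_pos: [0.5787, 0.1079, 0.0131]
ee_rot: [1.349, 1.092, -1.345]
wrist_force: [0.3, 0.4, -0.3]
opening: -0.0001
```

{"op": "send_rows", "data": {"increments": [[255, [0, 0, -6], 0], [255, [0, 0, -6], 0], [255, [0, 0, -6], 0], [255, [0, 0, -6], 0], [255, [0, 0, -6], 0], [255, [0, 0, -6], 0], [255, [0, 0, -6], 0], [255, [0, 0, -6], 0]]}}

```text
time: 27.88
ee_pos: [0.5888, 0.1602, 0.0124]
ee_rot: [1.349, 1.092, -1.345]
wrist_force: [-0.0, -0.6, 0.9]
opening: 0.0003
```

```bash
python3 - <<'E'
from h import *
st()
j=grab_frame("wrist"); cv2.imwrite("pics/w37.png",j)
E
```

```text
t 27.88 ee [0.5888 0.1602 0.0124] plate mm [ 2.6196 86.7497] ytool deg vs PX -0.62 F [-0.0001 -0.5729  0.8886] j [ 0.1586  0.3927  1.7687 -0.0171  0.9692  0.3624] op 0.0003362497732962483
```

View pics/w37.png

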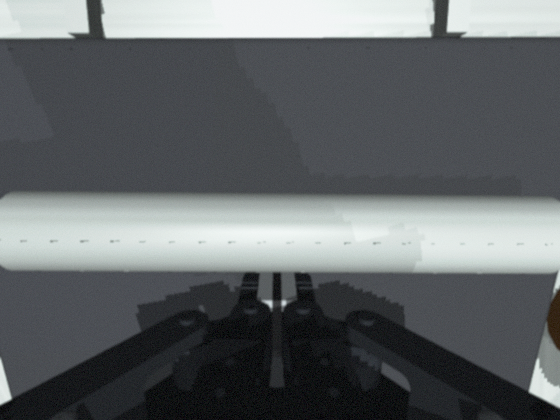

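{"op": "send_rows", "data": {"increments": [[255, [-0.2, 0, -6], 0], [255, [-0.2, 0, -6], 0], [255, [-0.2, 0, -6], 0], [255, [0, 0, -6], 0], [255, [0, 0, -6], 0], [255, [0, 0, -6], 0], [255, [0, 0, -5.5], 0], [255, [0, 0, -5], 0], [255, [0, 0, -5], 0]]}}

```text
time: 28.68
ee_pos: [0.5998, 0.2168, 0.0125]
ee_rot: [1.349, 1.093, -1.344]
wrist_force: [-0.5, -0.5, 0.1]
opening: -0.0001
```

{"op": "send_rows", "data": {"increments": [[255, [0, 0, -4.5], 0], [255, [0, 0, -4.5], 0], [255, [0, 0, -4], 0], [255, [0, 0, 0], 0]]}}

```text
time: 29.02
ee_pos: [0.6027, 0.2323, 0.0123]
ee_rot: [1.349, 1.094, -1.343]
wrist_force: [0.3, 0.0, 0.8]
opening: -0.0002
```

```bash
python3 - <<'E'
from h import *
st()
j=grab_frame("wrist"); cv2.imwrite("pics/w38.png",j)
E
```

```text
t 29.02 ee [0.6027 0.2323 0.0123] plate mm [  3.1739 160.1379] ytool deg vs PX -0.57 F [0.2641 0.0456 0.7779] j [ 0.2668  0.4566  1.6774 -0.0169  0.9975  0.4691] op -0.00019802195039919036
```

View pics/w38.png

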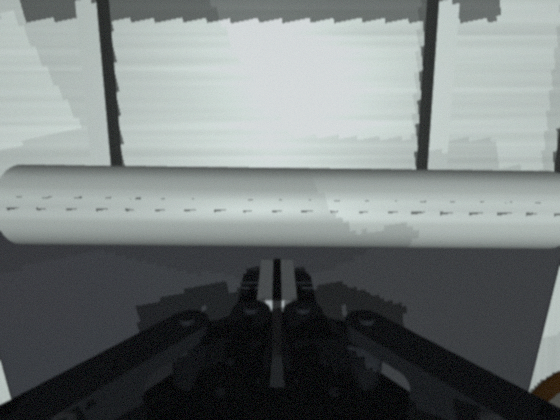

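{"op": "send_rows", "data": {"increments": [[255, [0, 0, 0], 0], [255, [-2, 0, 2], 0], [255, [0, 0, 0], 0], [255, [0, 0, 0], 0], [255, [0, 0, 0], 0]]}}

```text
time: 29.48
ee_pos: [0.6018, 0.2289, 0.0143]
ee_rot: [1.349, 1.093, -1.345]
wrist_force: [-0.6, -0.3, -0.2]
opening: -0.0001
```

```bash
python3 - <<'E'
from h import *
st()
j=grab_frame("wrist"); cv2.imwrite("pics/w39.png",j)
E
```

```text
t 29.48 ee [0.6018 0.2289 0.0143] plate mm [  2.8922 156.6788] ytool deg vs PX -0.61 F [-0.5517 -0.2648 -0.2275] j [ 0.2624  0.4509  1.6812 -0.0174  1.0004  0.4657] op -6.510589575772438e-05
```

View pics/w39.png

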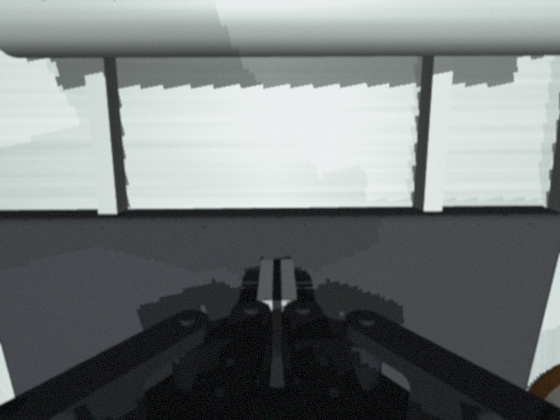

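Rolled off. I lift and retreat clear, then look from the top and scene cameras.

{"op": "send_rows", "data": {"increments": [[255, [-20, 0, 5], 0], [255, [-30, 0, 20], 0], [255, [-30, 0, 30], 0], [255, [-20, 0, 36], 0], [255, [0, -10, 36], 0], [255, [0, -10, 36], 0], [255, [0, -10, 36], 0], [255, [0, -10, 36], 0], [255, [0, -10, 30], 0], [255, [0, 0, 0], 0]]}}

```text
time: 30.37
ee_pos: [0.499, -0.0302, 0.1223]
ee_rot: [1.346, 1.088, -1.337]
wrist_force: [0.8, 1.2, -0.1]
opening: -0.0001
```

```bash
python3 - <<'E'
from h import *
st()
i=grab_frame("top"); cv2.imwrite("pics/top40.png",i); crop(i,150,130,350,270,4,"pics/t40.png")
i=grab_frame("scene"); cv2.imwrite("pics/s40.png",i); crop(i,310,160,410,260,6,"pics/s40c.png")
E
```

```text
t 30.37 ee [ 0.499  -0.0302  0.1223] plate mm [ -51.0068 -116.8209] ytool deg vs PX -0.28 F [ 0.78    1.2153 -0.114 ] j [-0.1927  0.0118  1.9847 -0.0132  1.1229  0.0011] op -9.294390372376934e-05
```

View pics/top40.png

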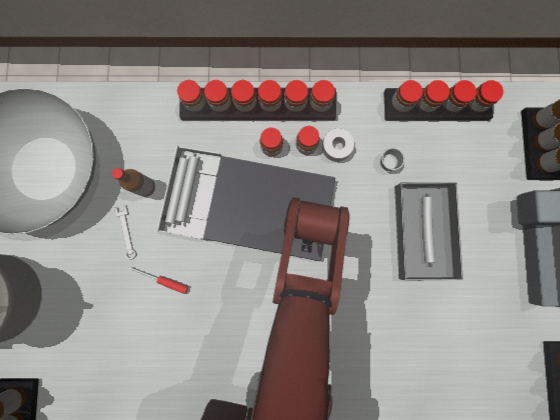

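View pics/t40.png

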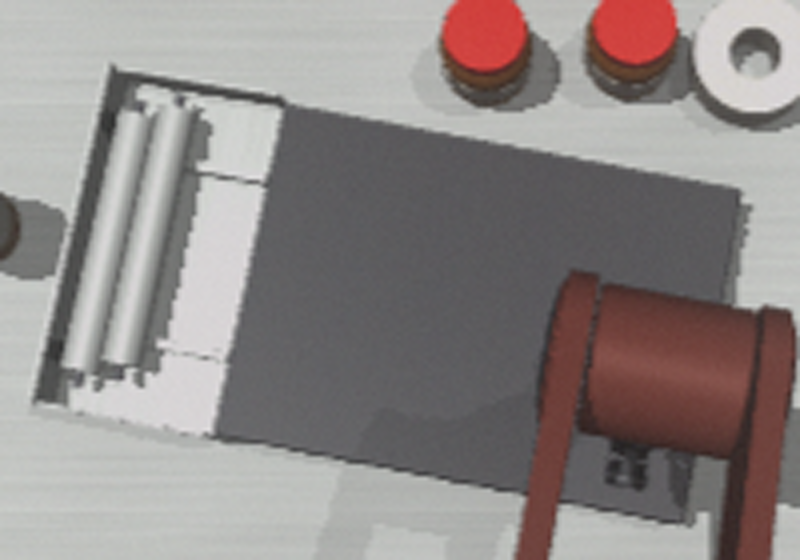

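View pics/s40c.png

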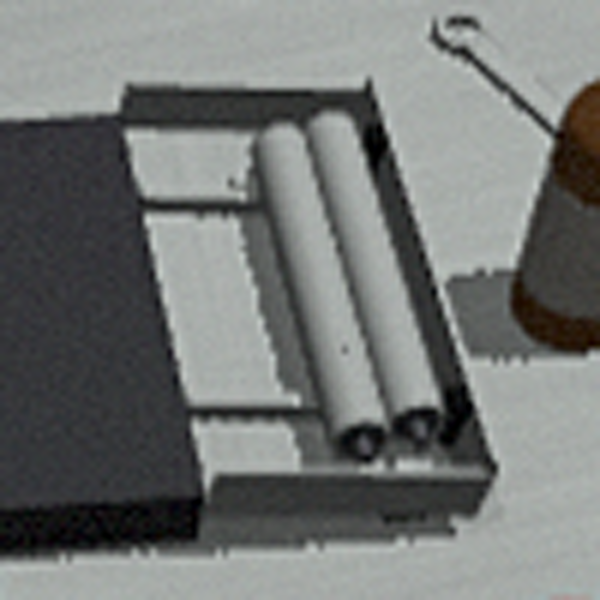

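{"op": "send_rows", "data": {"increments": [[255, [0, 0, 0], 0], [255, [0, 0, 0], 0], [255, [0, 0, 0], 0], [255, [0, 0, 0], 0], [255, [0, 0, 0], 0], [255, [0, 0, 0], 0], [255, [0, 0, 0], 0], [255, [0, 0, 0], 0]]}}

```text
time: 31.13
ee_pos: [0.5041, -0.0217, 0.1226]
ee_rot: [1.344, 1.094, -1.326]
wrist_force: [1.2, -0.0, 0.2]
opening: -0.0003
```

```bash
python3 - <<'E'
from h import *
st()
i=grab_frame("top"); crop(i,150,130,350,270,4,"pics/t41.png")
a=cv2.imread("pics/top40.png"); d=cv2.absdiff(a,i)[140:260,150:235].max(2); print("diff",d.max(),(d>25).sum())
for p,q in [((177,105),(120,362)),((132,112),(80,370))]:
    rol(gp(150,130,4,*q),gp(150,130,4,*p),z=.054,cam="top")
b=[(428,196),(431,264)]
for u in b: print(px2w("top",*u,.02))
E
```

```text
t 31.13 ee [ 0.5041 -0.0217  0.1226] plate mm [ -47.4984 -107.5722] ytool deg vs PX 0.23 F [ 1.2033 -0.0149  0.1586] j [-0.1773  0.0194  1.9764 -0.0081  1.121   0.0056] op -0.0003266364811105401
diff 18 0
roller [-88.4568 260.1753] [112.412  259.6362] mid [ 11.9776 259.9057] ang -0.1537702495661362
roller [-99.765  288.3344] [100.7634 292.3414] mid [  0.4992 290.3379] ang 1.1447512132826887
[ 0.6085 -0.4156  0.02  ]
[ 0.3989 -0.4145  0.02  ]
```

View pics/t41.png

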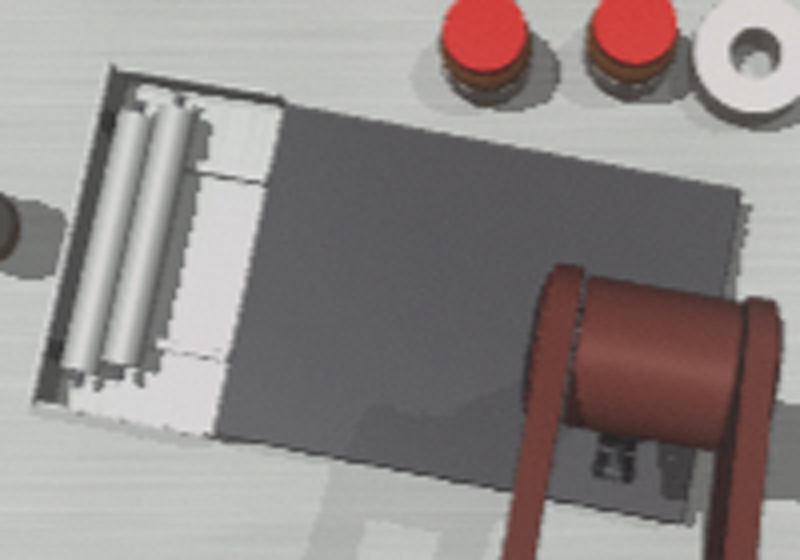

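```bash
python3 -c "
from station import *
print(close_job())"
```

```text
the job is handed in; nothing more can be done
None
```

I rolled all three rollers with a closed fingertip and handed the job in at about 31 s. The middle one was bent: its bow stood up under the push and then dropped over to the other side. The other two rolled freely.

**What I did:**
- Pushed the front roller and then the rear roller over the plate's end, and they ran down the rack.
- After the bent one's half turn, picked it up and laid it in the scrap box.

**Last checks, from the cameras:**
- **True rollers:** both rest against the stop side of the rack, within about 1.2° of square. The top view did not change over the last 0.75 s.
- **Bent roller:** it lies flat in the box, centred about 3 mm along and 12 mm across from the box centre.
- **Arm and bystanders:** the arm is clear of everything, and the bystanders look unmoved in the pictures.

**Disagreements and errors:**
- **Fingertips:** they stood about 30–35 mm higher than the reported TCP, so I set heights from the camera views and the wrist force.
- **Push on the front roller:** because of this the fingertip twice rode up on it. The wrist force read about 18 N and then about 13 N at row ends, under the 25 N limit, but I could not see peaks between readings. I backed off and lowered the finger, and after that the readings stayed around 1 N.

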